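Seal the soil-jar packs with the hand roller

TASK

Stand all the red twin-jar packs end to end in the channel of the aluminium rack without gaps, slide the blue stop up snug against the row and turn its yellow knob clockwise all the way to lock it, leaving the blue lids unpressed so far. Take the hand roller and roll it along the row from the sliding stop to the fixed stop with steady, moderate pressure from its spring so that every lid goes fully home, then put it back upright on its stand. Turn the knob all the way back to free the row, then stand the sealed packs upright on the green mat again; leave the bottle, the jar and the cardboard box alone.

Things in the scene. Friction and masses are not known exactly. Their poses are not given: they have to be found in the camera images.
- rack: Sealing rack, aluminium channel fixed to the bench. Origin on the bench under the centre line; y along the channel to the fixed stop, x across, z up. Floor 10 mm above the bench; rails 52 mm apart inside, 72 mm over all, tops 22 mm above the bench. Channel from y = -290 mm to 160 mm, where the fixed stop (blue block, top 45 mm above the bench) has its face
- fixed_stop_face (a point): middle of the fixed stop's face, on the channel's centre line, at rack y = 160 mm, 40 mm above the bench
- sliding_stop_face (a point): middle of the sliding stop's face that meets the packs, on the channel's centre line, 40 mm above the bench. The stop is a blue block 50 mm across, running 95 mm back from this face (rack -y), top 40 mm above the bench, sliding in the channel with 3 N of drag; the clamp knob stands on it, and it can be moved by that knob
- stop_block (a joint): position of the sliding stop: 0 at the open end (345 mm between the two stop faces), growing in metres towards the fixed stop, up to 0.205 (140 mm between the faces)
- clamp (a joint): angle of the clamp knob: 0 fully free, growing as it is turned clockwise seen from above, 1.4 rad at its end stop, fully locked; stays where it is left
- clamp_grip (a point): grip point of the yellow clamp knob, on its vertical axis, 65 mm behind the sliding stop's face, 77 mm above the bench. The grip is an upright bar 14 mm thick, 42 mm long, 32 mm tall, its top 7 mm above this point; at knob angle 0 the bar lies along rack x, and it turns with the knob. Disc of radius 34 mm under it
- pack1: Twin-jar pack: red carrier 46 mm wide (x), 78 mm long (y), 36 mm tall, with two square soil jars, each with a blue press-on lid 40 x 37 mm. Lid tops 66 mm above the pack's underside while proud, 62 mm when home. Origin at the centre of the underside, z up; a half turn makes no difference. 0.25 kg. May be absent
- lid1a (a joint): travel of the lid at the -y end of pack1: 0 as it stands proud, 0.004 m pressed fully home; stays where it is left, moves down under a little over 5 N
- lid1b (a joint): travel of the lid at the +y end of pack1: 0 as it stands proud, 0.004 m pressed fully home; stays where it is left, moves down under a little over 5 N
- pack2: Twin-jar pack, same as pack1; may be absent
- lid2a (a joint): travel of the lid at the -y end of pack2: 0 as it stands proud, 0.004 m pressed fully home; stays where it is left, moves down under a little over 5 N
- lid2b (a joint): travel of the lid at the +y end of pack2: 0 as it stands proud, 0.004 m pressed fully home; stays where it is left, moves down under a little over 5 N
- pack3: Twin-jar pack, same as pack1; may be absent
- lid3a (a joint): travel of the lid at the -y end of pack3: 0 as it stands proud, 0.004 m pressed fully home; stays where it is left, moves down under a little over 5 N
- lid3b (a joint): travel of the lid at the +y end of pack3: 0 as it stands proud, 0.004 m pressed fully home; stays where it is left, moves down under a little over 5 N
- pack4: Twin-jar pack, same as pack1; may be absent
- lid4a (a joint): travel of the lid at the -y end of pack4: 0 as it stands proud, 0.004 m pressed fully home; stays where it is left, moves down under a little over 5 N
- lid4b (a joint): travel of the lid at the +y end of pack4: 0 as it stands proud, 0.004 m pressed fully home; stays where it is left, moves down under a little over 5 N
- roller: Hand roller. Origin at the underside of its cross plate (110 x, 34 y, 10 mm thick); z up. Orange handle on it, 30 (x) x 24 mm (y), 10 to 46 mm above origin: grip it low, across the 24 mm. Below, a black wheel, radius 22 mm, 36 mm wide, axle along x, lowest point 67 mm under origin unloaded; it springs up by up to 14 mm: 3 N at first touch, then 0.7 N per mm. 0.3 kg
- mat: Flat green mat fixed on the bench, 120 mm (x) by 580 mm (y), 4 mm thick, where the packs start. Origin at the centre of its underside
- stand: Grey roller stand fixed to the bench: two upright walls 80 mm apart inside along x, tops 80 mm above the bench, 50 mm long in y, with 6 mm lips outside them (116 mm apart inside, tops 86 mm above the bench). The roller's cross plate lies across the walls, its wheel hanging between them. Origin on the bench under its centre; the parked roller has its origin 80 mm above it, its x along the stand's x
- wash_bottle: Bystander: white plastic bottle with a red cap, 64 mm across, 150 mm tall. Origin at the centre of its underside
- glass_jar: Bystander: amber glass jar with a blue cap, 68 mm across, 85 mm tall. Origin at the centre of its underside
- glove_box: Bystander: plain cardboard box, 80 x 120 mm, 60 mm tall. Origin at the centre of its underside

How it is judged:
By the outcome, as a careful person would: the job done as asked, in the order asked, and still so for the second after the job is handed in, with the robot touching nothing.
Of pack1, pack2, pack3, pack4 only 2 to 4 are there at a start; the rules pass over those that are not, and their reading is None.
At some moment in a run one of pack1, pack2, pack3, pack4 may be knocked a few centimetres aside while the robot is not near it.
Once in a run the grip may slacken for a moment while it holds something.
It also fails if it takes over 210 s, if anything falls off the work surface, if the arm or the gripper's body presses on something with over 40 N, if the wrist force passes 120 N, or if a joint passes its speed limit or range.

ROBOT

A 6-joint arm with a two-finger parallel gripper is mounted at the origin on the work surface. World frame = base frame: x ahead of the robot, y to its left, z up, the work surface at z = 0. Lengths are in m, angles in degrees, forces in N, time in s.
With the tool pointing down it reaches from about 0.4 to 0.825 m from the base axis. Payload 7 kg.
Tool frame: the origin (TCP) lies on the centre line of the jaws, within the pads' length; the fingertips stand 22 mm ahead of it and the grasp point (between the pads) lies 3 mm ahead of it (ctrl.finger_overhang is the distance from the TCP to the fingertips, in m); z points along the fingers, y is the line along which they close (so a half turn about z gives the same grasp; the last joint's range is limited). The gripper opens to 88 mm and grips with 3 to 60 N. Pads are 19 mm wide; open, the fingers measure 130 mm over their backs; the gripper's body (78 mm by 193 mm) begins 47 mm behind the grasp point.
Start: joints at [90.418, 20.546, 0.682, 0, -70.136, -16.507], TCP at [0.187, 0.649, 0.249] pointing down, gripper open.
Joint ranges: [-176.03, 176.03], [-82.01, 121.73], [-58.28, 71.71], [-173.87, 95.51], [-174.79, -0.11], [-173.66, 173.66]. Speed limits (degrees/s): [136.94, 136.94, 172.46, 180, 180, 180].

INTERFACE

Orientations are given as [roll, pitch, yaw] about the fixed x, y, z axes, in that order (R = Rz(yaw) Ry(pitch) Rx(roll)).
In Python, from plant import ctrl gives the robot as it stands. The module is installed in compiled form; this text tells all that it offers.
- The arm moves only by the shell command python3 -m creep 'ROWS'. ROWS is JSON, a list of rows, each an object with "grip": the closure, from 0 (fully open) to 1 (shut); "delta_pos": the shift along the tool's x, y, z scaled (see below), a list of three; "rotation": the turn, a rotation vector about the tool's x, y, z scaled (see below), a list of three. A call has 1 to 5 rows; each row is the pose to reach, as a shift and turn from the pose commanded when the call began, along the tool's axes at that moment; what a row does not reach only later rows make up. The controller multiplies each number of a shift by 10 cm and each number of a turn by pi/2 rad. A row lasts 1/10 s, in which the tool goes at most 50 mm and 8.59 degrees, less where a joint would pass 70% of its speed; a pose out of reach is approached as far as the arm can. A call with a number of a shift or a turn outside -1 to 1 is refused whole. A call with a gripper value outside its range is refused whole. The fingers move at their own pace and stop on an object; the grip force is fixed at half the most. Time passes only in rows, so rows that repeat a pose let the fingers close. It gives the time, the measured TCP pose, the force, the opening and the grip force at its end, in the units of the state.
- ctrl.get_obs(): the state, without advancing time (a new reading comes with each control period).
- ctrl.snapshot(name): name is "scene" or "top" or "wrist"; returns a dict with "color" (384x512x3 uint8, red, green, blue), "intrinsics" (3x3 intrinsics, pixels), "distortion" ([k1, k2, p1, p2, k3] as OpenCV has them; the pictures are not rectified), "R" (3x3) and "t" (3): a world point X has camera coordinates R X + t. Camera axes: x right, y down, z forward; pixel columns grow to the right and rows downward; lengths in m; the calibration is good to about 2 mm. A picture is of the moment at which its call begins. There is no depth.
- ctrl.close_job(): hands the job in; it is judged then, once.
The state is a dict: "clock": time; "joint_pos": joint angles; "qvel": joint speeds; "tau": joint torques, N m; "tool_pos": TCP position; "orientation": TCP orientation; "force": force on the tool from outside, world axes, zero at the start; "moment": the same for the moment, N m; "opening": finger opening in m; "gripper_force": force on a finger pad.
Only numpy, scipy, OpenCV 4.12 (cv2) and the standard library are available. Lean on these libraries where they do the work, as an engineer would, in place of code of your own. Each camera call takes 0.05 s, during which the arm holds its last target. There are 200 camera calls.

## Working session

There is one attempt and no reset: what is moved stays moved. The work goes in short steps, Python scripts to look and compute and a shell command to move; the robot and the scene stay as the last step left them, time stands still between calls to the robot, and variables do not carry over. Pictures are saved under pics/ and viewed, at most 14 in all, crops included, and the job is handed in when it is done.

```bash
mkdir -p pics
cat > h.py <<'E'
import numpy as np, cv2, sys
from plant import ctrl
from scipy.spatial.transform import Rotation as Ro
def snap(n,f=None):
    s=ctrl.snapshot(n)
    if f: cv2.imwrite('pics/'+f,s['color'][:,:,::-1])
    return s
def px2w(s,uv,z):
    uv=np.array(uv,float).reshape(-1,1,2)
    K=np.array(s['intrinsics'],float);D=np.array(s['distortion'],float)
    n=cv2.undistortPoints(uv,K,D).reshape(-1,2)
    R=np.array(s['R']);t=np.array(s['t']);c=-R.T@t
    z=np.broadcast_to(z,len(n));d=np.c_[n,np.ones(len(n))]@R
    return c+d*((z-c[2])/d[:,2])[:,None]
def w2px(s,X):
    p,_=cv2.projectPoints(np.array(X,float).reshape(-1,1,3),cv2.Rodrigues(np.array(s['R'],float))[0],np.array(s['t'],float),np.array(s['intrinsics'],float),np.array(s['distortion'],float))
    return p.reshape(-1,2)
E
python3 - <<'E'
from h import *
import pickle
a=snap('top');b=snap('scene')
pickle.dump((a,b),open('s0.pkl','wb'))
cv2.imwrite('pics/top0.png',cv2.resize(a['color'][:,:,::-1],(800,600),interpolation=cv2.INTER_CUBIC))
cv2.imwrite('pics/scene0.png',cv2.resize(b['color'][:,:,::-1],(800,600),interpolation=cv2.INTER_CUBIC))
o=ctrl.get_obs();print(o)
for s in(a,b):print(-np.array(s['R']).T@s['t'])
E
```

```text
{'clock': 0.1, 'joint_pos': array([ 9.04187440e+01,  2.05873659e+01,  6.40076662e-01, -1.93154047e-02,
       -7.01369577e+01, -1.65076160e+01]), 'qvel': array([-0.04499428, -0.11452543,  0.12065031,  0.04298197,  0.01348734,
        0.03544193]), 'tau': array([-2.64644383e-03, -5.84163308e+01,  2.93749040e+01,  7.01551795e+00,
        1.01687617e-02, -4.62517312e-05]), 'tool_pos': array([0.18695502, 0.64816902, 0.24771901]), 'orientation': array([ 1.79914065e+02, -6.53021728e-03, -1.60954434e+01]), 'force': array([-0.01838132,  0.37478364,  0.42729632]), 'moment': array([ 0.01028342, -0.01513251, -0.03372188]), 'gripper_force': 0.0, 'opening': 0.08767998879400872}
[0.27385982 0.0106173  1.10093624]
[0.89437352 0.13458258 0.81984549]
```

View pics/top0.png

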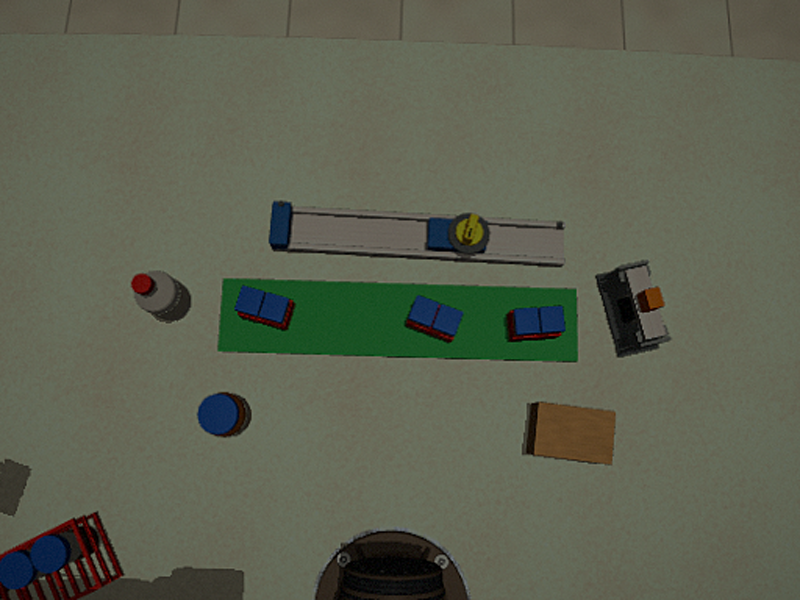

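View pics/scene0.png

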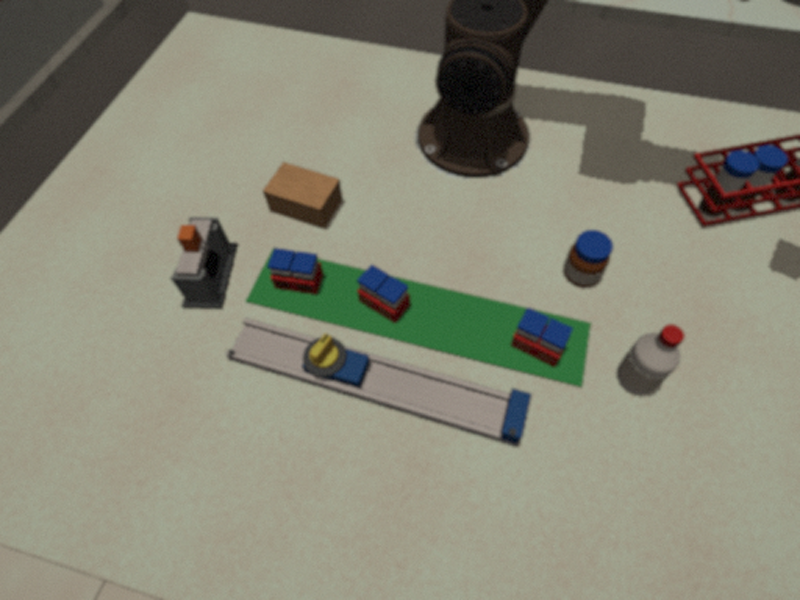

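The top view shows three packs (800 px frame, roughly (265,307), (434,318), (537,322)). The rack runs from the fixed stop at (290,225) to its open end at (565,245), with the sliding stop at (428–490,234). The stand is at (635,308), the bottle, jar and box are clear of it, and image left is world +y.

Run:
```python
from h import *
import pickle
a,b=pickle.load(open('s0.pkl','rb'))
c=a['color'][:,:,::-1]
cv2.imwrite('pics/c1.png',cv2.resize(c[120:235,135:295],None,fx=5,fy=5,interpolation=cv2.INTER_CUBIC))
cv2.imwrite('pics/c2.png',cv2.resize(c[120:240,255:435],None,fx=4.4,fy=4.4,interpolation=cv2.INTER_CUBIC))
hsv=cv2.cvtColor(c.copy(),cv2.COLOR_BGR2HSV)
m=cv2.inRange(hsv,(100,120,40),(130,255,255))
m=cv2.morphologyEx(m,cv2.MORPH_CLOSE,np.ones((3,3)))
for k in cv2.findContours(m,0,2)[0]:
    if cv2.contourArea(k)>100:
        z=.070
        P=px2w(a,k.reshape(-1,2),z)[:,:2]
        r=cv2.minAreaRect((P*1000).astype(np.float32)); print('blue',cv2.boundingRect(k),r)
for nm,lo,hi in (('green',(50,120,30),(75,255,255)),('yellow',(22,120,60),(35,255,255)),('orange',(5,150,80),(18,255,255))):
    m=cv2.inRange(hsv,lo,hi)
    for k in cv2.findContours(m,0,2)[0]:
        if cv2.contourArea(k)>15:
            z={'green':.004,'yellow':.084,'orange':.126}[nm]
            P=px2w(a,k.reshape(-1,2),z)[:,:2]
            print(nm,cv2.boundingRect(k),cv2.minAreaRect((P*1000).astype(np.float32)))
```

```text
blue (0, 343, 42, 34) ((60.323787689208984, 523.8094482421875), (50.674072265625, 106.55387878417969), 28.762075424194336)
blue (127, 252, 25, 26) ((284.9302978515625, 264.377685546875), (57.56436538696289, 55.88187789916992), 3.8354220390319824)
blue (329, 196, 33, 18) ((440.0971984863281, -214.1001739501953), (39.13549041748047, 75.11854553222656), 6.110864162445068)
blue (261, 189, 35, 26) ((442.716796875, -55.20438003540039), (75.52440643310547, 39.485923767089844), 70.81745910644531)
blue (150, 183, 35, 23) ((451.973388671875, 209.57254028320312), (75.68721771240234, 38.74910354614258), 75.86019134521484)
blue (274, 140, 16, 19) ((572.1138305664062, -60.67184829711914), (45.55727005004883, 36.689109802246094), 1.0978214740753174)
blue (172, 129, 14, 27) ((581.2837524414062, 189.97410583496094), (27.885433197021484, 66.24112701416016), 88.50786590576172)
green (140, 178, 230, 53) ((444.0339050292969, -1.279205322265625), (577.8538208007812, 119.30813598632812), 89.98686218261719)
yellow (292, 137, 18, 20) ((573.1831665039062, -105.92869567871094), (41.922603607177734, 45.88731002807617), 36.208648681640625)
orange (342, 258, 52, 39) ((271.55218505859375, -251.05203247070312), (110.46424865722656, 72.3377456665039), 84.01937866210938)
orange (413, 184, 12, 14) ((468.8642883300781, -373.10845947265625), (28.666091918945312, 22.05254554748535), 13.933900833129883)
```

View pics/c1.png

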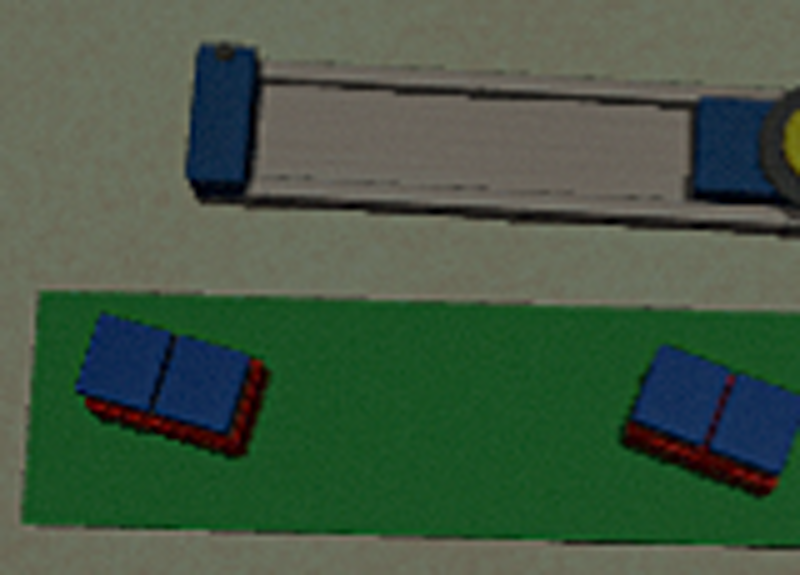

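View pics/c2.png

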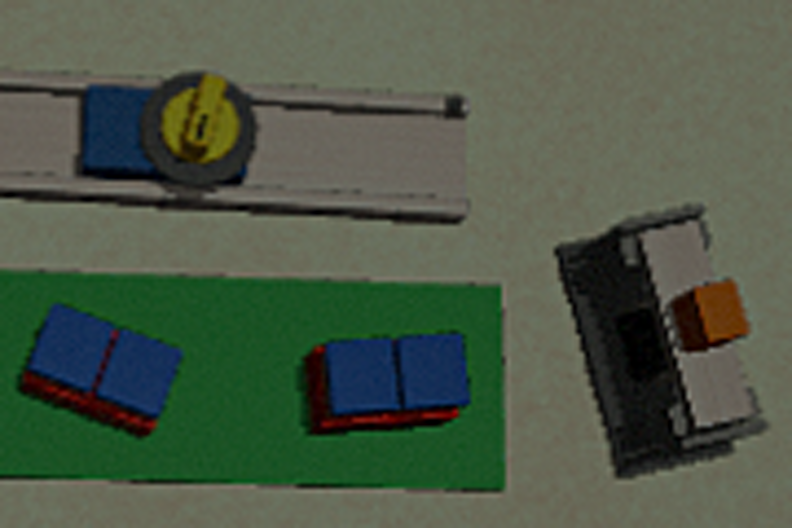

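The crops confirm the knob is turned slightly clockwise (bar about 12° off rack x) and the gap between the stops is a bit under three packs. Next I compute the rack frame from edge pixels.

```bash
cat >> h.py <<'E'
def plan(x,y,z,yaw=None,n=1):
    """print the turn about tool z (units) and then the shift in the turned tool frame (units), in n calls"""
    o=ctrl.get_obs();p=o['tool_pos'];y0=o['orientation'][2]
    Rt=Ro.from_euler('xyz',o['orientation'],degrees=True)
    d=0
    if yaw is not None: d=(yaw-y0+90)%180-90   # half turn symmetric
    yf=np.deg2rad(y0+d)
    # tilt correction turn included
    w=(Rt.inv()*Ro.from_euler('xyz',[180,0,y0+d],degrees=True)).as_rotvec()/(np.pi/2)
    v=np.array([x,y,z])-p
    t=np.array([np.cos(yf)*v[0]+np.sin(yf)*v[1],np.sin(yf)*v[0]-np.cos(yf)*v[1],-v[2]])/.1
    print('pos',p.round(4),'yaw',round(y0,2),'rot',w.round(4),'shift',t.round(3),'per call',(t/n).round(3))
E
python3 - <<'E'
from h import *
import pickle
a,b=pickle.load(open('s0.pkl','rb'))
c1=lambda u,v:(u/5+135,v/5+120)
c2=lambda u,v:(u/4.4+255,v/4.4+120)
def P(n,uv,z): print(n,(px2w(a,[uv],z)[0]*1000).round(1))
P('upper rail outer L',c1(262,64),.022);P('upper rail outer R',c2(445,94),.022)
P('endup',c2(467,97),.022);P('endlow',c2(467,210),.022)
P('lowrail inner/outer top L',c1(255,193),.022);P('lowrail R',c2(400,208),.022)
P('fix top',c1(258,48),.045);P('fix bot',c1(250,185),.045)
P('slide top',c1(703,97),.04);P('slide bot',c1(696,188),.04)
P('disc c',c2(198,128),.06)
P('bar up',c2(214,77),.084);P('bar low',c2(193,150),.084)
P('handle',c2(722,312),.126)
for q in [(640,230),(705,225),(692,435),(748,415)]:P('plate',c2(*q),.09)
E
```

```text
upper rail outer L [621.1 177.7  22. ]
upper rail outer R [ 612.7 -256.    22. ]
endup [ 611.4 -269.    22. ]
endlow [ 543.3 -267.5   22. ]
lowrail inner/outer top L [552.8 177.1  22. ]
lowrail R [ 543.2 -228.4   22. ]
fix top [622.  176.6  45. ]
fix bot [550.9 176.3  45. ]
slide top [605.1 -47.4  40. ]
slide bot [557.7 -44.8  40. ]
disc c [ 576.  -106.8   60. ]
bar up [ 598.4 -112.8   84. ]
bar low [ 556.5 -101.5   84. ]
handle [ 467.2 -374.6  126. ]
plate [ 518.4 -345.2   90. ]
plate [ 522.4 -381.6   90. ]
plate [ 407.  -369.6   90. ]
plate [ 418.6 -400.8   90. ]
```

Run:
```python
from h import *
plan(.45,.2,.28,-16.1,6)
plan(.577,-.107,.2,-16.1,9)
```

```text
pos [0.187  0.6482 0.2477] yaw -16.1 rot [ 0.001  -0.0001  0.0001] shift [ 3.77   3.576 -0.323] per call [ 0.628  0.596 -0.054]
pos [0.187  0.6482 0.2477] yaw -16.1 rot [ 0.001  -0.0001  0.0001] shift [5.842 6.174 0.477] per call [0.649 0.686 0.053]
```

```bash
R='x'
python3 -m creep '[{"grip":0,"delta_pos":[0.2,0.2,0],"rotation":[0,0,0]},{"grip":0,"delta_pos":[0.5,0.5,0],"rotation":[0,0,0]},{"grip":0,"delta_pos":[0.8,0.85,0],"rotation":[0,0,0]}]'
python3 -m creep '[{"grip":0,"delta_pos":[0.3,0.33,0],"rotation":[0,0,0]},{"grip":0,"delta_pos":[0.6,0.66,0],"rotation":[0,0,0]},{"grip":0,"delta_pos":[0.9,0.98,0],"rotation":[0,0,0]}]'
python3 -m creep '[{"grip":0,"delta_pos":[0.3,0.33,0],"rotation":[0,0,0]},{"grip":0,"delta_pos":[0.6,0.66,0],"rotation":[0,0,0]},{"grip":0,"delta_pos":[0.9,0.98,0],"rotation":[0,0,0]}]'
python3 -m creep '[{"grip":0,"delta_pos":[0.3,0.33,0],"rotation":[0,0,0]},{"grip":0,"delta_pos":[0.6,0.66,0],"rotation":[0,0,0]},{"grip":0,"delta_pos":[0.9,0.98,0],"rotation":[0,0,0]}]'
python3 -m creep '[{"grip":0,"delta_pos":[0.3,0.33,0],"rotation":[0,0,0]},{"grip":0,"delta_pos":[0.6,0.66,0],"rotation":[0,0,0]},{"grip":0,"delta_pos":[0.9,0.98,0],"rotation":[0,0,0]}]'
python3 -m creep '[{"grip":0,"delta_pos":[0.3,0.33,0.2],"rotation":[0,0,0]},{"grip":0,"delta_pos":[0.6,0.66,0.4],"rotation":[0,0,0]},{"grip":0,"delta_pos":[0.9,0.98,0.5],"rotation":[0,0,0]}]'
python3 -m creep '[{"grip":0,"delta_pos":[0.3,0.2,0],"rotation":[0,0,0]},{"grip":0,"delta_pos":[0.5,0.4,0],"rotation":[0,0,0]},{"grip":0,"delta_pos":[0.54,0.42,0],"rotation":[0,0,0]},{"grip":0,"delta_pos":[0.54,0.42,0],"rotation":[0,0,0]}]'
python3 - <<'E'
from h import *
s=snap('wrist','w1.png')
plan(.577,-.107,.2,-15)
o=ctrl.get_obs();print(o['joint_pos'].round(1),o['clock'],o['force'].round(1))
print(-np.array(s['R']).T@s['t'])
print(w2px(s,[[.5777,-.1108,.084],[.586,.1765,.04],[.5785,-.1765,.01],[.5777,-.0465,.04]]))
E
```

```text
clock: 0.4
tool_pos: [0.2406, 0.5437, 0.2475]
orientation: [179.9, -0.0, -16.0]
force: [-0.4, 0.0, 0.4]
opening: 0.0873
gripper_force: 0.0
clock: 0.7
tool_pos: [0.3, 0.4236, 0.2483]
orientation: [180.0, 0.0, -16.1]
force: [-0.5, -0.6, 1.2]
opening: 0.0879
gripper_force: 0.0
clock: 1.0
tool_pos: [0.3592, 0.3046, 0.2485]
orientation: [180.0, 0.0, -16.1]
force: [1.3, 0.8, 1.0]
opening: 0.0876
gripper_force: 0.0
clock: 1.3
tool_pos: [0.4185, 0.1855, 0.2486]
orientation: [-180.0, -0.0, -16.1]
force: [0.3, 0.2, -0.1]
opening: 0.0874
gripper_force: 0.0
clock: 1.6
tool_pos: [0.4779, 0.0664, 0.2486]
orientation: [-180.0, 0.0, -16.1]
force: [0.7, 0.5, 0.0]
opening: 0.0878
gripper_force: 0.0
clock: 1.9
tool_pos: [0.5365, -0.0528, 0.1968]
orientation: [180.0, 0.1, -16.1]
force: [2.3, 0.7, -0.0]
opening: 0.0876
gripper_force: 0.0
clock: 2.3
tool_pos: [0.5771, -0.1068, 0.1977]
orientation: [180.0, 0.1, -16.2]
force: [-0.2, 0.4, 0.6]
opening: 0.0876
gripper_force: 0.0
pos [ 0.5767 -0.1061  0.1981] yaw -16.14 rot [ 0.0001  0.0007 -0.0126] shift [ 0.005  0.008 -0.019] per call [ 0.005  0.008 -0.019]
[  8.7  14.5 -14.9  -0.  -60.7  65.2] 2.35 [0.6 0.5 0.3]
[ 0.65591244 -0.13154204  0.33418204]
[[253.75230042 187.22498192]
 [-32.96002992 243.75430728]
 [319.08794553 144.40367071]
 [185.04764663 191.09493456]]
```

View pics/w1.png

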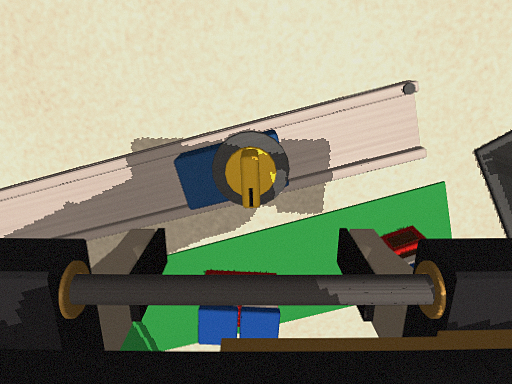

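The wrist view shows the knob at (251,170) with its bar vertical in the image, so it already lines up with tool x. One stop end is at (180,160), and the rack's open end is at (418,120).

Run:
```python
from h import *
s=snap('wrist')
c=s['color'][:,:,::-1][75:255,160:430].copy()
c=cv2.resize(c,None,fx=2.96,fy=2.96,interpolation=cv2.INTER_CUBIC)
cv2.imwrite('pics/w1c.png',c)
for b in (-14,-16,-18):
  u=np.array([np.cos(np.deg2rad(b)),np.sin(np.deg2rad(b))])
  print(b,((w2px(s,[[.5777+u[0]*k,-.1108+u[1]*k,.084] for k in(-.021,.021)])-[160,75])*2.96).round(0).tolist())
```

```text
-14 [[283.0, 406.0], [277.0, 251.0]]
-16 [[280.0, 406.0], [280.0, 251.0]]
-18 [[277.0, 406.0], [283.0, 251.0]]
```

View pics/w1c.png

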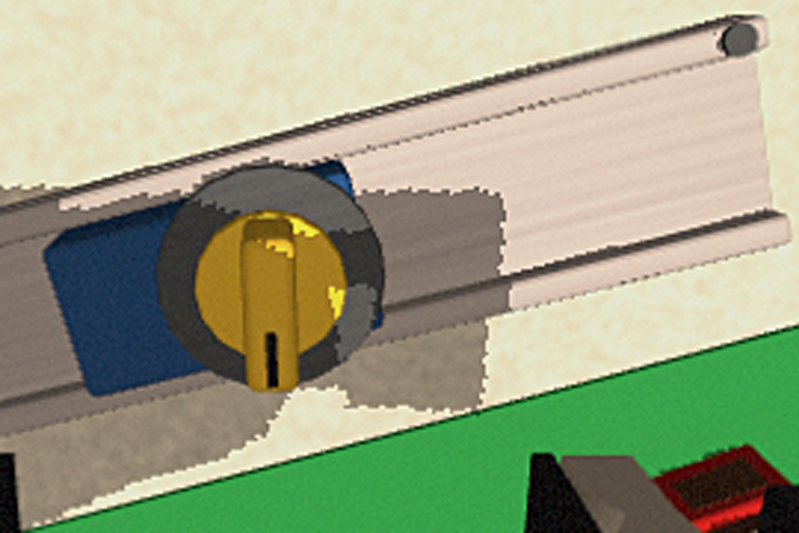

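Run:
```python
from h import *
s=snap('wrist')
f=lambda u,v:(u/2.96+160,v/2.96+75)
for n,u,z in [('upin',(345,156),.022),('upin',(755,53),.022),('lowin',(510,287),.022),('lowin',(775,217),.022),('lowout',(510,309),.022),('lowout',(790,241),.022),('upout',(100,194),.022),('bar',(271,238),.084),('bar',(272,388),.084),('stopface up',(65,240),.04),('stopface low',(97,395),.04)]:
  print(n,(px2w(s,[f(*u)],z)[0]*1000).round(1))
a=snap('top');import pickle
print(w2px(a,[[.5825,-.1097,.084]]))
```

```text
upin [ 606.7 -139.9   22. ]
upin [ 602.8 -266.2   22. ]
lowin [ 551.9 -179.9   22. ]
lowin [ 551.2 -265.3   22. ]
lowout [ 544.7 -178.4   22. ]
lowout [ 542.1 -268.9   22. ]
upout [616.4 -63.9  22. ]
bar [ 601.6 -114.8   84. ]
bar [ 562.7 -103.9   84. ]
stopface up [608.5 -53.3  40. ]
stopface low [559.3 -46.3  40. ]
[[302.34070249 143.79104434]]
```

Run:
```python
from h import *
plan(.581,-.1096,.08,-15.8)
```

```text
pos [ 0.5768 -0.1052  0.1988] yaw -16.02 rot [-0.0001 -0.0001 -0.0025] shift [0.053 0.031 1.188] per call [0.053 0.031 1.188]
```

```bash
python3 -m creep '[{"grip":0.4,"delta_pos":[0.053,0.031,0.2],"rotation":[0,0,0]},{"grip":0.4,"delta_pos":[0.053,0.031,0.5],"rotation":[0,0,0]},{"grip":0.4,"delta_pos":[0.053,0.031,0.8],"rotation":[0,0,0]},{"grip":0.4,"delta_pos":[0.053,0.031,0.95],"rotation":[0,0,0]}]'
python3 -m creep '[{"grip":0.4,"delta_pos":[0,0,0.12],"rotation":[0,0,0]},{"grip":0.4,"delta_pos":[0,0,0.24],"rotation":[0,0,0]},{"grip":1,"delta_pos":[0,0,0.24],"rotation":[0,0,0]},{"grip":1,"delta_pos":[0,0,0.24],"rotation":[0,0,0]},{"grip":1,"delta_pos":[0,0,0.24],"rotation":[0,0,0]}]'
python3 -m creep '[{"grip":1,"delta_pos":[0,0,0],"rotation":[0,0,0]},{"grip":1,"delta_pos":[0,0,0],"rotation":[0,0,0]},{"grip":1,"delta_pos":[0,0,0],"rotation":[0,0,0]}]'
python3 -c "
from h import *
plan(.581,-.1096,.08,-1.2)"
```

```text
clock: 2.9
tool_pos: [0.5799, -0.1096, 0.1016]
orientation: [180.0, 0.1, -16.0]
force: [-0.3, -0.9, -0.2]
opening: 0.061
gripper_force: 0.0
clock: 3.4
tool_pos: [0.5821, -0.1105, 0.0805]
orientation: [-180.0, -0.1, -16.1]
force: [0.1, -0.2, -0.2]
opening: 0.0339
gripper_force: 0.0
clock: 3.7
tool_pos: [0.5826, -0.1103, 0.0803]
orientation: [-179.9, -0.1, -16.1]
force: [1.6, 2.0, 0.6]
opening: 0.0135
gripper_force: 29.7
pos [ 0.5826 -0.1103  0.0803] yaw -16.07 rot [-0.0005 -0.0016 -0.1652] shift [-0.016 -0.007  0.003] per call [-0.016 -0.007  0.003]
```

```bash
python3 -m creep '[{"grip":1,"delta_pos":[0,0,0],"rotation":[0,0,-0.05]},{"grip":1,"delta_pos":[0,0,0],"rotation":[0,0,-0.1]},{"grip":1,"delta_pos":[0,0,0],"rotation":[0,0,-0.14]},{"grip":1,"delta_pos":[0,0,0],"rotation":[0,0,-0.17]},{"grip":1,"delta_pos":[0,0,0],"rotation":[0,0,-0.17]}]'
python3 -c "
from h import *
o=ctrl.get_obs();print(o['moment'],o['force'])
plan(.5794,-.175,.08,-1.2)"
```

```text
clock: 4.2
tool_pos: [0.5826, -0.1102, 0.0803]
orientation: [-180.0, -0.1, -0.8]
force: [3.1, 2.5, 2.7]
opening: 0.014
gripper_force: 30.1
[ 1.06904961 -0.94630559 -0.40058532] [3.13843934 2.48032934 2.69168358]
pos [ 0.5826 -0.1102  0.0803] yaw -0.77 rot [-0.0004 -0.0016  0.0047] shift [-0.019  0.648  0.003] per call [-0.019  0.648  0.003]
```

```bash
python3 -m creep '[{"grip":1,"delta_pos":[0,0.1,0],"rotation":[0,0,0]},{"grip":1,"delta_pos":[0,0.2,0],"rotation":[0,0,0]},{"grip":1,"delta_pos":[0,0.3,0],"rotation":[0,0,0]},{"grip":1,"delta_pos":[-0.003,0.4,0],"rotation":[0,0,0]}]'
python3 -m creep '[{"grip":1,"delta_pos":[0,0.1,0],"rotation":[0,0,0]},{"grip":1,"delta_pos":[0,0.2,0],"rotation":[0,0,0]},{"grip":1,"delta_pos":[-0.003,0.3,0],"rotation":[0,0,0]},{"grip":1,"delta_pos":[-0.003,0.3,0],"rotation":[0,0,0]}]'
python3 -c "
from h import *
o=ctrl.get_obs();print(o['moment'],o['force'])
"
python3 -m creep '[{"grip":0.5,"delta_pos":[0,0,0],"rotation":[0,0,0]},{"grip":0.5,"delta_pos":[0,0,0],"rotation":[0,0,0]},{"grip":0.5,"delta_pos":[0,0,0],"rotation":[0,0,0]}]'
python3 -m creep '[{"grip":0.2,"delta_pos":[0,0,-0.3],"rotation":[0,0,0]},{"grip":0,"delta_pos":[0,0,-0.7],"rotation":[0,0,0]},{"grip":0,"delta_pos":[0,0,-1],"rotation":[0,0,0]}]'
python3 - <<'E'
from h import *
a=snap('top')
hsv=cv2.cvtColor(a['color'][:,:,::-1].copy(),cv2.COLOR_BGR2HSV)
m=cv2.morphologyEx(cv2.inRange(hsv,(100,120,40),(130,255,255)),cv2.MORPH_CLOSE,np.ones((3,3)))
for k in cv2.findContours(m,0,2)[0]:
    if 100<cv2.contourArea(k):
        print(cv2.boundingRect(k),cv2.minAreaRect((px2w(a,k.reshape(-1,2),.070)[:,:2]*1000).astype(np.float32)))
plan(.443,-.0552,.16,-19.2)
E
```

```text
clock: 4.6
tool_pos: [0.5815, -0.1513, 0.0802]
orientation: [-180.0, -0.1, -0.8]
force: [3.6, 3.0, 3.8]
opening: 0.0135
gripper_force: 30.1
clock: 5.0
tool_pos: [0.5806, -0.1826, 0.0802]
orientation: [179.9, -0.1, -0.9]
force: [4.7, -3.1, 3.9]
opening: 0.0135
gripper_force: 30.1
[-1.22277006 -1.42242695 -0.38556349] [ 4.73357363 -3.05575914  3.86241975]
clock: 5.3
tool_pos: [0.5786, -0.1805, 0.0788]
orientation: [-180.0, 0.1, -0.8]
force: [-0.2, -0.6, -0.2]
opening: 0.032
gripper_force: 0.0
clock: 5.6
tool_pos: [0.5796, -0.1804, 0.1811]
orientation: [180.0, 0.0, -0.7]
force: [1.4, -0.0, -0.3]
opening: 0.0563
gripper_force: 0.0
(127, 252, 26, 26) ((285.0083312988281, 263.221435546875), (57.560386657714844, 58.207035064697266), 3.8114981651306152)
(329, 196, 33, 18) ((439.75933837890625, -213.931396484375), (39.333003997802734, 75.80418395996094), 5.525331497192383)
(150, 183, 35, 24) ((451.60833740234375, 209.4600830078125), (76.07876586914062, 39.4007682800293), 75.85091400146484)
(307, 142, 13, 19) ((569.4652709960938, -137.47283935546875), (46.130516052246094, 27.029253005981445), 3.38218092918396)
(172, 129, 14, 28) ((580.026123046875, 189.67520141601562), (28.549020767211914, 68.46070098876953), 88.49060821533203)
pos [ 0.582  -0.1809  0.1864] yaw -0.7 rot [ 0.0004 -0.0043  0.2056] shift [-1.726 -0.73   0.264] per call [-1.726 -0.73   0.264]
```

```bash
python3 -m creep '[{"grip":0.1,"delta_pos":[-0.1,-0.2,0],"rotation":[0,0,0.09]},{"grip":0.1,"delta_pos":[-0.3,-0.4,0],"rotation":[0,0,0.18]},{"grip":0.1,"delta_pos":[-0.5,-0.6,0],"rotation":[0,0,0.27]},{"grip":0.1,"delta_pos":[-0.7,-0.8,0],"rotation":[0,0,0.36]},{"grip":0.1,"delta_pos":[-0.7,-1,0],"rotation":[0,0,0.45]}]'
python3 -m creep '[{"grip":0.1,"delta_pos":[0,0,0],"rotation":[0,0,0.09]},{"grip":0.1,"delta_pos":[0,0,0],"rotation":[0,0,0.18]},{"grip":0.1,"delta_pos":[0,0,0],"rotation":[0,0,0.27]},{"grip":0.1,"delta_pos":[0,0,0],"rotation":[0,0,0.36]},{"grip":0.1,"delta_pos":[0,0,0],"rotation":[0,0,0.45]}]'
python3 -m creep '[{"grip":0.1,"delta_pos":[0,0,0],"rotation":[0,0,0.09]},{"grip":0.1,"delta_pos":[0,0,0],"rotation":[0,0,0.18]},{"grip":0.1,"delta_pos":[0,0,0],"rotation":[0,0,0.25]},{"grip":0.1,"delta_pos":[0,0,0],"rotation":[0,0,0.25]}]'
python3 - <<'E'
from h import *
plan(.4516,.2095,.15,-104.1,3)
E
```

```text
clock: 6.15
tool_pos: [0.5083, -0.0789, 0.1791]
orientation: [179.9, 0.1, -41.6]
force: [2.2, 0.0, 0.2]
opening: 0.0789
gripper_force: 0.0
clock: 6.65
tool_pos: [0.5105, -0.0794, 0.1789]
orientation: [179.9, 0.0, -82.1]
force: [0.7, 0.3, -0.9]
opening: 0.0789
gripper_force: 0.0
clock: 7.05
tool_pos: [0.5106, -0.0795, 0.179]
orientation: [179.9, -0.0, -104.4]
force: [0.1, 0.4, 0.1]
opening: 0.0787
gripper_force: 0.0
pos [ 0.5106 -0.0795  0.179 ] yaw -104.36 rot [ 0.0009 -0.0003 -0.0029] shift [-2.659  1.276  0.29 ] per call [-0.886  0.425  0.097]
```

```bash
python3 -m creep '[{"grip":0.1,"delta_pos":[-0.4,0.2,0],"rotation":[0,0,0]},{"grip":0.1,"delta_pos":[-0.8,0.4,0],"rotation":[0,0,0]},{"grip":0.1,"delta_pos":[-1,0.5,0],"rotation":[0,0,0]}]'
python3 -m creep '[{"grip":0.1,"delta_pos":[-0.4,0.2,0],"rotation":[0,0,0]},{"grip":0.1,"delta_pos":[-0.8,0.4,0],"rotation":[0,0,0]},{"grip":0.1,"delta_pos":[-1,0.5,0],"rotation":[0,0,0]}]'
python3 -m creep '[{"grip":0.1,"delta_pos":[-0.4,0.2,0.1],"rotation":[0,0,0]},{"grip":0.1,"delta_pos":[-0.66,0.276,0.29],"rotation":[0,0,0]},{"grip":0.1,"delta_pos":[-0.66,0.276,0.29],"rotation":[0,0,0]}]'
cat >> h.py <<'E'
def blues(s,z=.070,show=True):
    hsv=cv2.cvtColor(s['color'][:,:,::-1].copy(),cv2.COLOR_BGR2HSV)
    m=cv2.morphologyEx(cv2.inRange(hsv,(100,120,40),(130,255,255)),cv2.MORPH_CLOSE,np.ones((3,3)))
    for k in cv2.findContours(m,0,2)[0]:
        if cv2.contourArea(k)>80:
            r=cv2.minAreaRect((px2w(s,k.reshape(-1,2),z)[:,:2]*1000).astype(np.float32))
            print(cv2.boundingRect(k),np.round(r[0],1),np.round(r[1],1),round(r[2],1))
E
python3 - <<'E'
from h import *
s=snap('wrist','w2.png');blues(s);print(w2px(s,[[.4516,.2095,.070]]))
plan(.4516,.2095,.041,-104.1)
print(ctrl.get_obs()['joint_pos'].round(1))
E
```

```text
clock: 7.35
tool_pos: [0.4865, 0.0315, 0.1793]
orientation: [180.0, -0.0, -104.0]
force: [-0.5, 0.1, 0.1]
opening: 0.0789
gripper_force: 0.0
clock: 7.65
tool_pos: [0.4628, 0.1413, 0.1795]
orientation: [180.0, 0.0, -104.0]
force: [-0.5, -0.4, -0.4]
opening: 0.0788
gripper_force: 0.0
clock: 7.95
tool_pos: [0.4519, 0.2117, 0.1483]
orientation: [179.9, -0.1, -103.9]
force: [-0.2, -0.3, -0.2]
opening: 0.0788
gripper_force: 0.0
(23, 181, 110, 58) [566.5 184.7] [30.9 75.1] 89.1
(463, 178, 49, 62) [296.9 254.8] [46.6 33.6] 89.2
(220, 148, 61, 108) [452.6 208.4] [76.  39.4] 76.1
[[251.79360619 205.36047014]]
pos [0.4522 0.2105 0.1491] yaw -103.96 rot [ 0.001  -0.0016  0.0016] shift [0.011 0.003 1.081] per call [0.011 0.003 1.081]
[ 47.6   9.3 -28.9  -0.  -51.9 -61.5]
```

View pics/w2.png

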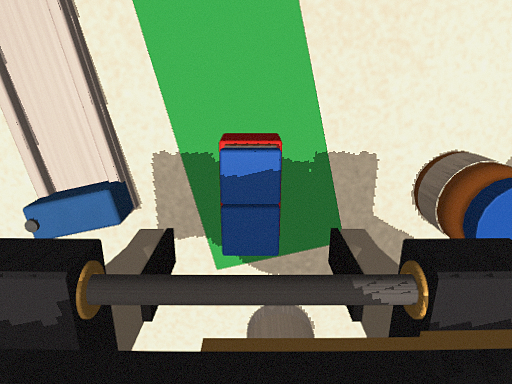

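```bash
python3 -m creep '[{"grip":0.1,"delta_pos":[0.015,0,0.3],"rotation":[0,0,0]},{"grip":0.1,"delta_pos":[0.015,0,0.7],"rotation":[0,0,0]},{"grip":0.1,"delta_pos":[0.015,0,0.9],"rotation":[0,0,0]},{"grip":0.1,"delta_pos":[0.015,0,1],"rotation":[0,0,0]}]'
python3 -m creep '[{"grip":0.1,"delta_pos":[0,0,0.08],"rotation":[0,0,0]},{"grip":1,"delta_pos":[0,0,0.08],"rotation":[0,0,0]},{"grip":1,"delta_pos":[0,0,0.08],"rotation":[0,0,0]},{"grip":1,"delta_pos":[0,0,0.08],"rotation":[0,0,0]},{"grip":1,"delta_pos":[0,0,0.08],"rotation":[0,0,0]}]'
python3 -m creep '[{"grip":1,"delta_pos":[0,0,0],"rotation":[0,0,0]},{"grip":1,"delta_pos":[0,0,0],"rotation":[0,0,0]}]'
python3 -m creep '[{"grip":1,"delta_pos":[0,0,-0.1],"rotation":[0,0,0]},{"grip":1,"delta_pos":[0,0,-0.3],"rotation":[0,0,0]},{"grip":1,"delta_pos":[0,0,-0.5],"rotation":[0,0,0]},{"grip":1,"delta_pos":[0,0,-0.6],"rotation":[0,0,0]}]'
python3 - <<'E'
from h import *
plan(.5854,.134,.10,-91.2,2)
E
```

```text
clock: 8.4
tool_pos: [0.4521, 0.2066, 0.049]
orientation: [179.9, -0.2, -104.2]
force: [-0.7, -0.6, 0.7]
opening: 0.0788
gripper_force: 0.0
clock: 8.9
tool_pos: [0.4533, 0.2086, 0.0434]
orientation: [-180.0, 0.1, -104.3]
force: [0.4, 0.0, 0.1]
opening: 0.0522
gripper_force: 0.0
clock: 9.1
tool_pos: [0.453, 0.2085, 0.0431]
orientation: [-180.0, 0.0, -104.3]
force: [-1.8, 0.2, 3.7]
opening: 0.0458
gripper_force: 3.0
clock: 9.5
tool_pos: [0.4533, 0.2085, 0.1043]
orientation: [-179.9, 0.1, -104.3]
force: [-0.3, 0.1, -3.4]
opening: 0.0459
gripper_force: 30.0
pos [0.4533 0.2085 0.1043] yaw -104.29 rot [-0.0007  0.0008 -0.1454] shift [ 0.717 -1.337  0.043] per call [ 0.358 -0.668  0.021]
```

```bash
python3 -m creep '[{"grip":1,"delta_pos":[0,0,0],"rotation":[0,0,-0.08]},{"grip":1,"delta_pos":[0,0,0],"rotation":[0,0,-0.1454]}]'
python3 -m creep '[{"grip":1,"delta_pos":[0.1,-0.2,0],"rotation":[0,0,0]},{"grip":1,"delta_pos":[0.2,-0.4,0],"rotation":[0,0,0]},{"grip":1,"delta_pos":[0.3,-0.6,0],"rotation":[0,0,0]},{"grip":1,"delta_pos":[0.4,-0.8,0],"rotation":[0,0,0]},{"grip":1,"delta_pos":[0.4,-0.9,0],"rotation":[0,0,0]}]'
python3 -m creep '[{"grip":1,"delta_pos":[0.2,-0.2,0],"rotation":[0,0,0]},{"grip":1,"delta_pos":[0.317,-0.4,0.04],"rotation":[0,0,0]},{"grip":1,"delta_pos":[0.317,-0.437,0.04],"rotation":[0,0,0]},{"grip":1,"delta_pos":[0.317,-0.437,0.04],"rotation":[0,0,0]}]'
python3 - <<'E'
from h import *
s=snap('wrist','w3.png')
plan(.5854,.134,.0495,-91.2,1)
print(ctrl.get_obs()['joint_pos'].round(1),ctrl.get_obs()['opening'])
E
```

```text
clock: 9.7
tool_pos: [0.4527, 0.2081, 0.1029]
orientation: [-180.0, 0.0, -90.9]
force: [-0.5, -0.2, -3.4]
opening: 0.0457
gripper_force: 30.0
clock: 10.2
tool_pos: [0.5428, 0.1651, 0.1021]
orientation: [180.0, -0.0, -91.3]
force: [-0.9, -0.0, -3.8]
opening: 0.0456
gripper_force: 30.0
clock: 10.6
tool_pos: [0.585, 0.1335, 0.0979]
orientation: [179.9, -0.0, -91.3]
force: [-0.7, 0.1, -2.9]
opening: 0.0456
gripper_force: 30.0
pos [0.5845 0.1337 0.0981] yaw -91.24 rot [ 0.0007 -0.0002 -0.0005] shift [-0.003 -0.009  0.486] per call [-0.003 -0.009  0.486]
[ 31.5  21.4 -19.7  -0.  -49.  -32.8] 0.04558971134157012
```

View pics/w3.png

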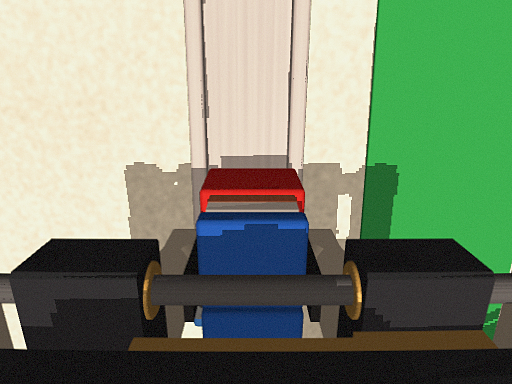

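Run:
```python
from h import *
s=snap('wrist')
cv2.imwrite('pics/w3c.png',cv2.resize(s['color'][:200,160:330,::-1],None,fx=3,fy=3,interpolation=cv2.INTER_CUBIC))
P=[[206,20],[291,20],[185,20],[311,20]]
print((px2w(s,P,.022)*1000).round(1))
for y in (.10,.05,0,-.04):print(y,w2px(s,[[.5826+.0207*y+d*.001,y,.022] for d in(-36,-26,26,36)]).round(1).tolist())
```

```text
[[607.9  18.1  22. ]
 [559.7  19.1  22. ]
 [619.8  17.8  22. ]
 [548.3  19.3  22. ]]
0.1 [[306.9, 158.7], [291.2, 159.1], [209.2, 160.8], [193.5, 161.1]]
0.05 [[310.8, 76.3], [293.9, 76.6], [206.2, 78.5], [189.4, 79.0]]
0 [[315.0, -17.7], [296.9, -17.4], [202.9, -15.3], [184.9, -14.8]]
-0.04 [[318.5, -101.9], [299.4, -101.6], [200.2, -99.3], [181.2, -98.7]]
```

View pics/w3c.png

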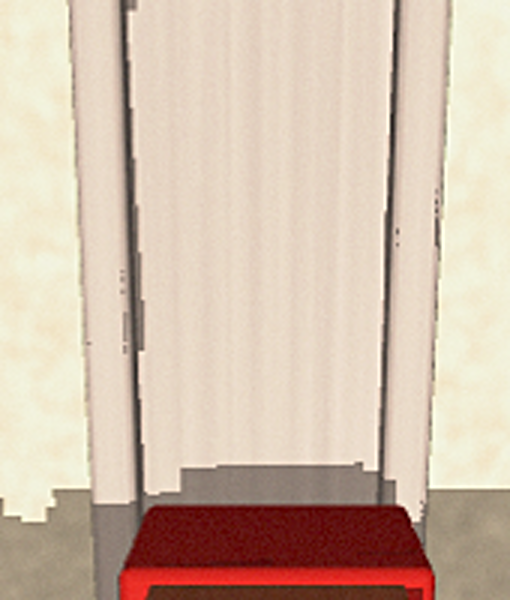

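Run:
```python
from h import *
s=snap('wrist');o=ctrl.get_obs();p=o['tool_pos'];print(p,o['orientation'])
yv=np.array([-np.sin(np.deg2rad(-1.24)),np.cos(np.deg2rad(-1.24))]);xv=np.array([yv[1],-yv[0]])
for z in(.059,.095):
  print((w2px(s,[[*(p[:2]+a*xv*.023-yv*.039),z] for a in(1,-1)])-[160,0])*3)
```

```text
[0.58426906 0.13409786 0.09846156] [ 1.79963651e+02 -6.23935823e-03 -9.11784055e+01]
[[144.65333897 499.10188572]
 [406.2120601  499.35526501]]
[[114.56957737 561.55490117]
 [437.23565761 561.82848969]]
```

```bash
python3 -m creep '[{"grip":1,"delta_pos":[0,-0.027,0.1],"rotation":[0,0,0.003]},{"grip":1,"delta_pos":[0,-0.027,0.2],"rotation":[0,0,0.003]},{"grip":1,"delta_pos":[0,-0.027,0.3],"rotation":[0,0,0.003]}]'
python3 -m creep '[{"grip":1,"delta_pos":[0,0,0.04],"rotation":[0,0,0]},{"grip":1,"delta_pos":[0,0,0.08],"rotation":[0,0,0]},{"grip":1,"delta_pos":[0,0,0.12],"rotation":[0,0,0]}]'
python3 -m creep '[{"grip":1,"delta_pos":[0,0,0.02],"rotation":[0,0,0]},{"grip":1,"delta_pos":[0,0,0.04],"rotation":[0,0,0]},{"grip":1,"delta_pos":[0,0,0.055],"rotation":[0,0,0]}]'
python3 - <<'E'
from h import *
o=ctrl.get_obs();print(o['tool_pos'],o['force'],o['moment'])
E
```

```text
clock: 11.05
tool_pos: [0.5873, 0.1338, 0.0675]
orientation: [180.0, -0.0, -91.5]
force: [-0.2, -0.7, -3.4]
opening: 0.0459
gripper_force: 30.0
clock: 11.35
tool_pos: [0.5879, 0.1337, 0.0562]
orientation: [-180.0, -0.0, -91.5]
force: [0.6, 0.8, -2.9]
opening: 0.0456
gripper_force: 30.0
clock: 11.65
tool_pos: [0.5879, 0.1337, 0.0511]
orientation: [-180.0, 0.0, -91.5]
force: [-0.0, 0.2, -2.9]
opening: 0.0458
gripper_force: 30.0
[0.5878543  0.13370556 0.05108905] [-0.01471546  0.17845176 -2.87990233] [ 0.05506016 -0.04399984 -0.0470615 ]
```

```bash
python3 -m creep '[{"grip":1,"delta_pos":[0,0,0.01],"rotation":[0,0,0]},{"grip":1,"delta_pos":[0,0,0.018],"rotation":[0,0,0]},{"grip":0.2,"delta_pos":[0,0,0.018],"rotation":[0,0,0]},{"grip":0.2,"delta_pos":[0,0,0.018],"rotation":[0,0,0]},{"grip":0.2,"delta_pos":[0,0,0.018],"rotation":[0,0,0]}]'
python3 -m creep '[{"grip":0.2,"delta_pos":[0,0,-0.1],"rotation":[0,0,0]},{"grip":0.2,"delta_pos":[0,0,-0.4],"rotation":[0,0,0]},{"grip":0.2,"delta_pos":[0,0,-0.8],"rotation":[0,0,0]},{"grip":0.2,"delta_pos":[0,0,-1],"rotation":[0,0,0]}]'
python3 - <<'E'
from h import *
a=snap('top');blues(a);blues(a,.076)
s=snap('wrist');blues(s,.076)
plan(.443,-.0552,.14,-109.2,3)
E
```

```text
clock: 12.15
tool_pos: [0.5881, 0.1339, 0.0495]
orientation: [-180.0, 0.0, -91.5]
force: [-0.4, 0.4, -0.2]
opening: 0.064
gripper_force: 0.0
clock: 12.55
tool_pos: [0.5892, 0.1342, 0.1535]
orientation: [-179.8, 0.1, -91.4]
force: [0.2, 0.4, 0.7]
opening: 0.0701
gripper_force: 0.0
(0, 349, 23, 28) [ 52.2 544. ] [58.7 52.1] 5.6
(329, 196, 33, 18) [ 440. -214.] [39.3 75.4] 6.1
(261, 189, 35, 26) [442.7 -55.2] [75.5 39.8] 70.6
(304, 141, 16, 20) [ 570.5 -133.8] [36.8 47.2] 89.9
(0, 349, 23, 28) [ 53.5 540.9] [58.4 51.8] 5.6
(329, 196, 33, 18) [ 439.  -212.7] [39.1 74.9] 6.1
(261, 189, 35, 26) [441.7 -54.8] [75.1 39.5] 70.6
(304, 141, 16, 20) [ 568.8 -133. ] [36.6 46.9] 89.9
(212, 149, 88, 126) [588.6 140.7] [91.6 61.4] 88.9
pos [0.5898 0.1346 0.154 ] yaw -91.43 rot [-0.0038  0.0026  0.1974] shift [2.275 0.763 0.14 ] per call [0.758 0.254 0.047]
```

```bash
python3 -m creep '[{"grip":0.1,"delta_pos":[0,0,0],"rotation":[0,0,0.08]},{"grip":0.1,"delta_pos":[0,0,0],"rotation":[0,0,0.16]},{"grip":0.1,"delta_pos":[0,0,0],"rotation":[0,0,0.199]}]'
python3 -m creep '[{"grip":0.1,"delta_pos":[0.3,0.1,0],"rotation":[0,0,0]},{"grip":0.1,"delta_pos":[0.7,0.25,0],"rotation":[0,0,0]},{"grip":0.1,"delta_pos":[1,0.35,0],"rotation":[0,0,0]}]'
python3 -m creep '[{"grip":0.1,"delta_pos":[0.4,0.1,0],"rotation":[0,0,0]},{"grip":0.1,"delta_pos":[0.8,0.25,0],"rotation":[0,0,0]},{"grip":0.1,"delta_pos":[1,0.35,0],"rotation":[0,0,0]}]'
python3 -m creep '[{"grip":0.1,"delta_pos":[0.2,0.06,0.1],"rotation":[0,0,0]},{"grip":0.1,"delta_pos":[0.275,0.063,0.14],"rotation":[0,0,0]},{"grip":0.1,"delta_pos":[0.275,0.063,0.14],"rotation":[0,0,0]}]'
python3 - <<'E'
from h import *
s=snap('wrist');blues(s)
plan(.4427,-.0552,.043,-109.3,1)
E
```

```text
clock: 12.95
tool_pos: [0.5875, 0.1335, 0.1492]
orientation: [180.0, -0.0, -109.7]
force: [0.9, 0.5, 0.1]
opening: 0.0788
gripper_force: 0.0
clock: 13.25
tool_pos: [0.5196, 0.0496, 0.1487]
orientation: [179.9, -0.0, -109.4]
force: [1.0, -0.1, 0.2]
opening: 0.079
gripper_force: 0.0
clock: 13.55
tool_pos: [0.4527, -0.0337, 0.149]
orientation: [179.9, -0.0, -109.5]
force: [0.7, 0.6, 0.2]
opening: 0.0792
gripper_force: 0.0
clock: 13.85
tool_pos: [0.4397, -0.0563, 0.135]
orientation: [180.0, -0.0, -109.4]
force: [-0.4, -0.0, 0.1]
opening: 0.0787
gripper_force: 0.0
(214, 156, 65, 113) [443.1 -58. ] [76.3 39.3] 70.9
(0, 38, 80, 153) [ 552.7 -162.3] [81.  52.4] 88.1
(134, 0, 80, 32) [ 441.1 -179.3] [15.4 42. ] 70.2
pos [ 0.4406 -0.0557  0.1353] yaw -109.42 rot [-0.     -0.0001 -0.0013] shift [-0.012 -0.018  0.923] per call [-0.012 -0.018  0.923]
```

```bash
python3 -m creep '[{"grip":0.1,"delta_pos":[0,-0.022,0.3],"rotation":[0,0,0]},{"grip":0.1,"delta_pos":[0,-0.022,0.6],"rotation":[0,0,0]},{"grip":0.1,"delta_pos":[0,-0.022,0.8],"rotation":[0,0,0]},{"grip":0.1,"delta_pos":[0,-0.022,0.92],"rotation":[0,0,0]}]'
python3 -m creep '[{"grip":0.1,"delta_pos":[0,0,0],"rotation":[0,0,0]},{"grip":1,"delta_pos":[0,0,0],"rotation":[0,0,0]},{"grip":1,"delta_pos":[0,0,0],"rotation":[0,0,0]},{"grip":1,"delta_pos":[0,0,0],"rotation":[0,0,0]},{"grip":1,"delta_pos":[0,0,0],"rotation":[0,0,0]}]'
python3 -m creep '[{"grip":1,"delta_pos":[0,0,0],"rotation":[0,0,0]},{"grip":1,"delta_pos":[0,0,0],"rotation":[0,0,0]}]'
python3 -m creep '[{"grip":1,"delta_pos":[0,0,-0.1],"rotation":[0,0,0]},{"grip":1,"delta_pos":[0,0,-0.3],"rotation":[0,0,0]},{"grip":1,"delta_pos":[0,0,-0.5],"rotation":[0,0,0]},{"grip":1,"delta_pos":[0,0,-0.6],"rotation":[0,0,0]}]'
python3 - <<'E'
from h import *
plan(.585,.045,.10,-91.45,2)
s=snap('top');blues(s)
E
```

```text
clock: 14.3
tool_pos: [0.4427, -0.0557, 0.0418]
orientation: [179.9, -0.1, -109.3]
force: [0.1, -0.1, -0.1]
opening: 0.0789
gripper_force: 0.0
clock: 14.8
tool_pos: [0.4428, -0.0562, 0.0439]
orientation: [-179.9, 0.0, -109.4]
force: [-0.2, 0.2, 0.2]
opening: 0.0521
gripper_force: 0.0
clock: 15.0
tool_pos: [0.4427, -0.0563, 0.0437]
orientation: [-180.0, 0.0, -109.4]
force: [-1.7, 1.0, 4.9]
opening: 0.0459
gripper_force: 30.0
clock: 15.4
tool_pos: [0.4427, -0.0563, 0.1049]
orientation: [-179.9, 0.1, -109.4]
force: [0.9, 0.7, -3.6]
opening: 0.0455
gripper_force: 30.0
pos [ 0.4427 -0.0563  0.1049] yaw -109.38 rot [-0.0009  0.0005 -0.1992] shift [-1.049 -1.397  0.049] per call [-0.524 -0.698  0.025]
(0, 342, 43, 35) [ 60.3 523.8] [ 50.7 108.3] 28.8
(329, 196, 33, 18) [ 440. -214.] [39.3 75.4] 6.1
(172, 129, 46, 28) [579.  150.9] [106.2  68.5] 88.3
```

```bash
python3 -m creep '[{"grip":1,"delta_pos":[0,0,0],"rotation":[0,0,-0.08]},{"grip":1,"delta_pos":[0,0,0],"rotation":[0,0,-0.16]},{"grip":1,"delta_pos":[0,0,0],"rotation":[0,0,-0.199]}]'
python3 -m creep '[{"grip":1,"delta_pos":[-0.1,-0.15,0],"rotation":[0,0,0]},{"grip":1,"delta_pos":[-0.2,-0.3,0],"rotation":[0,0,0]},{"grip":1,"delta_pos":[-0.35,-0.5,0],"rotation":[0,0,0]},{"grip":1,"delta_pos":[-0.5,-0.7,0],"rotation":[0,0,0]}]'
python3 -m creep '[{"grip":1,"delta_pos":[-0.1,-0.15,0],"rotation":[0,0,0]},{"grip":1,"delta_pos":[-0.3,-0.35,0],"rotation":[0,0,0]},{"grip":1,"delta_pos":[-0.5,-0.6,0.04],"rotation":[0,0,0]},{"grip":1,"delta_pos":[-0.56,-0.7,0.04],"rotation":[0,0,0]},{"grip":1,"delta_pos":[-0.56,-0.7,0.04],"rotation":[0,0,0]}]'
python3 - <<'E'
from h import *
plan(.5856,.046,.0525,-91.45,1)
s=snap('wrist','w4.png')
for y in (-.01,-.05):print(y,w2px(s,[[.5867+.0255*(y-.1)+d*.001,y,.022] for d in(-36,-26,26,36)]).round(1).tolist())
cv2.imwrite('pics/w4.png',cv2.resize(s['color'][:200,160:330,::-1],None,fx=3,fy=3,interpolation=cv2.INTER_CUBIC))
E
```

```text
clock: 15.75
tool_pos: [0.4418, -0.0565, 0.1027]
orientation: [179.9, 0.0, -91.2]
force: [-0.3, 0.2, -2.9]
opening: 0.0458
gripper_force: 30.0
clock: 16.15
tool_pos: [0.5151, -0.0072, 0.1029]
orientation: [180.0, -0.0, -91.5]
force: [1.2, -0.0, -2.8]
opening: 0.0463
gripper_force: 30.0
clock: 16.65
tool_pos: [0.5867, 0.0474, 0.0981]
orientation: [180.0, -0.0, -91.4]
force: [-0.3, -0.2, -3.5]
opening: 0.0456
gripper_force: 30.0
pos [0.5867 0.0474 0.0981] yaw -91.44 rot [ 0.0004 -0.0003  0.0001] shift [0.014 0.01  0.456] per call [0.014 0.01  0.456]
-0.01 [[312.4, 120.9], [296.2, 121.3], [211.6, 123.3], [195.3, 123.8]]
-0.05 [[315.9, 51.6], [298.8, 52.0], [209.4, 54.2], [192.2, 54.7]]
```

View pics/w4.png

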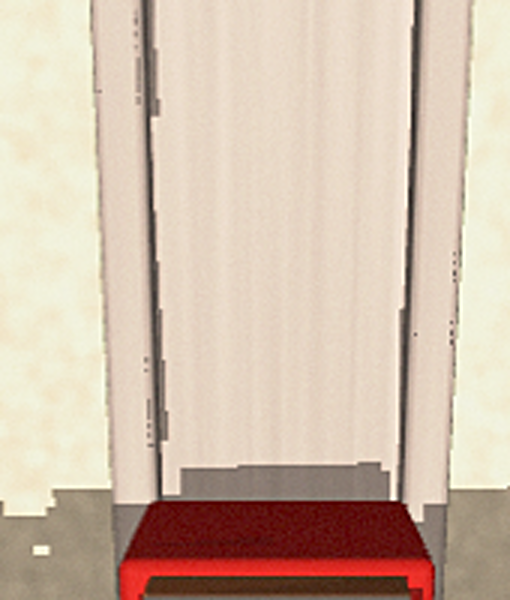

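Rails lie at columns 107 and 455 of the crop, matching the model, so I lower here.

```bash
python3 -m creep '[{"grip":1,"delta_pos":[0.014,0.01,0.15],"rotation":[0,0,0]},{"grip":1,"delta_pos":[0.014,0.01,0.3],"rotation":[0,0,0]},{"grip":1,"delta_pos":[0.014,0.01,0.36],"rotation":[0,0,0]},{"grip":1,"delta_pos":[0.014,0.01,0.41],"rotation":[0,0,0]}]'
python3 -m creep '[{"grip":1,"delta_pos":[0,0,0.02],"rotation":[0,0,0]},{"grip":1,"delta_pos":[0,0,0.04],"rotation":[0,0,0]},{"grip":1,"delta_pos":[0,0,0.06],"rotation":[0,0,0]}]'
python3 -m creep '[{"grip":1,"delta_pos":[0,0,0.01],"rotation":[0,0,0]},{"grip":1,"delta_pos":[0,0,0.015],"rotation":[0,0,0]}]'
python3 - <<'E'
from h import *
o=ctrl.get_obs();print(o['tool_pos'],o['force'],o['moment'])
E
```

```text
clock: 17.1
tool_pos: [0.5836, 0.044, 0.0592]
orientation: [180.0, -0.1, -91.5]
force: [-0.2, -0.7, -1.3]
opening: 0.0457
gripper_force: 29.9
clock: 17.4
tool_pos: [0.584, 0.0446, 0.0524]
orientation: [-180.0, 0.0, -91.5]
force: [0.1, 1.2, -3.2]
opening: 0.0461
gripper_force: 29.9
clock: 17.6
tool_pos: [0.584, 0.0446, 0.0507]
orientation: [180.0, -0.0, -91.5]
force: [-1.1, -0.4, -2.7]
opening: 0.0457
gripper_force: 29.9
[0.58398016 0.04460179 0.05069616] [-1.13420072 -0.35480537 -2.73434433] [ 0.13019444 -0.02111264 -0.00250162]
```

```bash
python3 -m creep '[{"grip":1,"delta_pos":[0,-0.005,0.01],"rotation":[0,0,0]},{"grip":0.2,"delta_pos":[0,-0.005,0.01],"rotation":[0,0,0]},{"grip":0.2,"delta_pos":[0,-0.005,0.01],"rotation":[0,0,0]},{"grip":0.2,"delta_pos":[0,-0.005,0.01],"rotation":[0,0,0]}]'
python3 -m creep '[{"grip":0.2,"delta_pos":[0,0,-0.1],"rotation":[0,0,0]},{"grip":0.2,"delta_pos":[0,0,-0.4],"rotation":[0,0,0]},{"grip":0.2,"delta_pos":[0,0,-0.8],"rotation":[0,0,0]},{"grip":0.2,"delta_pos":[0,0,-0.9],"rotation":[0,0,0]}]'
python3 -m creep '[{"grip":0.1,"delta_pos":[0,0,0],"rotation":[0,0,-0.08]},{"grip":0.1,"delta_pos":[0,0,0],"rotation":[0,0,-0.084]}]'
python3 - <<'E'
from h import *
a=snap('top');blues(a)
plan(.44,-.214,.14,-83.9,3)
E
```

```text
clock: 18.0
tool_pos: [0.5849, 0.0447, 0.0501]
orientation: [-180.0, 0.0, -91.5]
force: [-0.2, 0.2, -0.3]
opening: 0.0643
gripper_force: 0.0
clock: 18.4
tool_pos: [0.587, 0.0452, 0.1451]
orientation: [-179.6, 0.1, -91.4]
force: [0.6, 0.4, 0.8]
opening: 0.0699
gripper_force: 0.0
clock: 18.6
tool_pos: [0.5848, 0.0448, 0.141]
orientation: [-179.9, 0.0, -83.8]
force: [0.8, -0.3, -0.1]
opening: 0.0776
gripper_force: 0.0
(0, 342, 45, 35) [ 60.6 522.4] [ 51.6 111.1] 28.7
(329, 196, 33, 18) [ 440. -214.] [39.4 75.5] 5.7
(304, 141, 16, 20) [ 570.3 -133.8] [47.8 36.6] 0.3
(230, 135, 17, 9) [593.7  46. ] [20.4 39.1] 1.9
(172, 129, 46, 28) [577.2 151.8] [107.5  66.3] 85.1
pos [0.5845 0.0446 0.1404] yaw -83.99 rot [-0.0005  0.0002 -0.001 ] shift [2.418 1.711 0.004] per call [0.806 0.57  0.001]
```

```bash
python3 -m creep '[{"grip":0.1,"delta_pos":[0.2,0.15,0],"rotation":[0,0,0]},{"grip":0.1,"delta_pos":[0.6,0.4,0],"rotation":[0,0,0]},{"grip":0.1,"delta_pos":[0.9,0.65,0],"rotation":[0,0,0]}]'
python3 -m creep '[{"grip":0.1,"delta_pos":[0.4,0.3,0],"rotation":[0,0,0]},{"grip":0.1,"delta_pos":[0.7,0.5,0],"rotation":[0,0,0]},{"grip":0.1,"delta_pos":[1,0.75,0],"rotation":[0,0,0]}]'
python3 -m creep '[{"grip":0.1,"delta_pos":[0.4,0.2,0],"rotation":[0,0,0]},{"grip":0.1,"delta_pos":[0.518,0.311,0],"rotation":[0,0,0]},{"grip":0.1,"delta_pos":[0.518,0.311,0],"rotation":[0,0,0]}]'
python3 - <<'E'
from h import *
s=snap('wrist');blues(s)
plan(.44,-.214,.043,-84.1,1)
E
```

```text
clock: 18.95
tool_pos: [0.5284, -0.0529, 0.1391]
orientation: [179.9, -0.0, -84.1]
force: [0.3, -1.4, -0.9]
opening: 0.0793
gripper_force: 0.0
clock: 19.25
tool_pos: [0.4645, -0.1605, 0.1396]
orientation: [180.0, -0.0, -84.1]
force: [-0.2, -1.0, 0.6]
opening: 0.0787
gripper_force: 0.0
clock: 19.55
tool_pos: [0.4384, -0.2154, 0.1394]
orientation: [179.9, 0.0, -84.2]
force: [-0.9, -0.1, 1.2]
opening: 0.079
gripper_force: 0.0
(27, 169, 78, 52) [ 552.6 -224.3] [27.6 53.8] 66.4
(216, 152, 64, 111) [ 441.1 -217.4] [39.3 75.8] 5.9
pos [ 0.4394 -0.2146  0.1396] yaw -84.16 rot [ 0.0003  0.0001 -0.0006] shift [-0.005 -0.007  0.966] per call [-0.005 -0.007  0.966]
```

```bash
python3 -m creep '[{"grip":0.1,"delta_pos":[0.01,-0.012,0.3],"rotation":[0,0,0]},{"grip":0.1,"delta_pos":[0.01,-0.012,0.6],"rotation":[0,0,0]},{"grip":0.1,"delta_pos":[0.01,-0.012,0.85],"rotation":[0,0,0]},{"grip":0.1,"delta_pos":[0.01,-0.012,0.96],"rotation":[0,0,0]}]'
python3 -m creep '[{"grip":0.1,"delta_pos":[0,0,0],"rotation":[0,0,0]},{"grip":1,"delta_pos":[0,0,0],"rotation":[0,0,0]},{"grip":1,"delta_pos":[0,0,0],"rotation":[0,0,0]},{"grip":1,"delta_pos":[0,0,0],"rotation":[0,0,0]},{"grip":1,"delta_pos":[0,0,0],"rotation":[0,0,0]}]'
python3 -m creep '[{"grip":1,"delta_pos":[0,0,0],"rotation":[0,0,0]},{"grip":1,"delta_pos":[0,0,0],"rotation":[0,0,0]}]'
python3 -m creep '[{"grip":1,"delta_pos":[0,0,-0.1],"rotation":[0,0,0]},{"grip":1,"delta_pos":[0,0,-0.3],"rotation":[0,0,0]},{"grip":1,"delta_pos":[0,0,-0.5],"rotation":[0,0,0]},{"grip":1,"delta_pos":[0,0,-0.6],"rotation":[0,0,0]}]'
python3 -m creep '[{"grip":1,"delta_pos":[0,0,0],"rotation":[0,0,0.07]},{"grip":1,"delta_pos":[0,0,0],"rotation":[0,0,0.081]}]'
python3 - <<'E'
from h import *
plan(.583,-.044,.10,-91.45,2)
E
```

```text
clock: 20.0
tool_pos: [0.4407, -0.2138, 0.0417]
orientation: [179.8, 0.0, -83.9]
force: [-0.2, 0.1, 0.9]
opening: 0.0787
gripper_force: 0.0
clock: 20.5
tool_pos: [0.4419, -0.2149, 0.0446]
orientation: [-179.9, -0.0, -83.9]
force: [0.2, -0.7, 0.3]
opening: 0.0526
gripper_force: 0.0
clock: 20.7
tool_pos: [0.4414, -0.2149, 0.0443]
orientation: [-180.0, -0.0, -83.9]
force: [-1.5, 1.2, 5.9]
opening: 0.0458
gripper_force: 30.0
clock: 21.1
tool_pos: [0.4418, -0.2149, 0.1055]
orientation: [-179.9, -0.0, -83.9]
force: [0.4, 0.1, -3.8]
opening: 0.0456
gripper_force: 30.0
clock: 21.3
tool_pos: [0.4411, -0.2147, 0.104]
orientation: [-180.0, 0.0, -91.4]
force: [-0.5, -0.5, -3.8]
opening: 0.0459
gripper_force: 30.0
pos [ 0.4411 -0.2147  0.104 ] yaw -91.36 rot [-0.0002  0.0002  0.001 ] shift [-1.743 -1.376  0.04 ] per call [-0.871 -0.688  0.02 ]
```

```bash
python3 -m creep '[{"grip":1,"delta_pos":[-0.2,-0.05,0],"rotation":[0,0,0]},{"grip":1,"delta_pos":[-0.5,-0.15,0],"rotation":[0,0,0]},{"grip":1,"delta_pos":[-0.8,-0.25,0],"rotation":[0,0,0]},{"grip":1,"delta_pos":[-1,-0.4,0],"rotation":[0,0,0]}]'
python3 -m creep '[{"grip":1,"delta_pos":[-0.25,-0.25,0],"rotation":[0,0,0]},{"grip":1,"delta_pos":[-0.5,-0.5,0],"rotation":[0,0,0]},{"grip":1,"delta_pos":[-0.7,-0.75,0.04],"rotation":[0,0,0]},{"grip":1,"delta_pos":[-0.743,-0.976,0.04],"rotation":[0,0,0]},{"grip":1,"delta_pos":[-0.743,-0.976,0.04],"rotation":[0,0,0]}]'
python3 -m creep '[{"grip":1,"delta_pos":[0,0,0],"rotation":[0,0,0]},{"grip":1,"delta_pos":[0,0,0],"rotation":[0,0,0]}]'
python3 - <<'E'
from h import *
plan(.583,-.044,.0520,-91.45,1)
E
```

```text
clock: 21.7
tool_pos: [0.4826, -0.1143, 0.1032]
orientation: [179.9, 0.0, -91.1]
force: [1.4, -0.2, -4.2]
opening: 0.0458
gripper_force: 30.0
clock: 22.2
tool_pos: [0.5849, -0.0423, 0.0987]
orientation: [180.0, -0.0, -91.0]
force: [-1.4, -1.0, -3.1]
opening: 0.0457
gripper_force: 30.0
clock: 22.4
tool_pos: [0.5813, -0.0438, 0.0991]
orientation: [179.9, -0.0, -91.2]
force: [-1.2, -0.3, -3.5]
opening: 0.0461
gripper_force: 30.0
pos [ 0.5813 -0.0438  0.0991] yaw -91.18 rot [ 0.0012 -0.0001  0.003 ] shift [ 0.001 -0.017  0.471] per call [ 0.001 -0.017  0.471]
```

```bash
python3 -m creep '[{"grip":1,"delta_pos":[0,-0.015,0.15],"rotation":[0,0,0.003]},{"grip":1,"delta_pos":[0,-0.015,0.3],"rotation":[0,0,0.003]},{"grip":1,"delta_pos":[0,-0.015,0.36],"rotation":[0,0,0.003]},{"grip":1,"delta_pos":[0,-0.015,0.40],"rotation":[0,0,0.003]}]'
python3 -m creep '[{"grip":1,"delta_pos":[0,0,0.02],"rotation":[0,0,0]},{"grip":1,"delta_pos":[0,0,0.04],"rotation":[0,0,0]},{"grip":1,"delta_pos":[0,0,0.06],"rotation":[0,0,0]},{"grip":1,"delta_pos":[0,0,0.07],"rotation":[0,0,0]}]'
python3 - <<'E'
from h import *
o=ctrl.get_obs();print(o['tool_pos'],o['force'],o['moment'])
E
```

```text
clock: 22.8
tool_pos: [0.5833, -0.0439, 0.0594]
orientation: [179.9, -0.0, -91.5]
force: [-0.1, 0.3, -3.4]
opening: 0.0455
gripper_force: 30.0
clock: 23.2
tool_pos: [0.5841, -0.0435, 0.0529]
orientation: [-180.0, 0.0, -91.5]
force: [-0.7, 0.1, -3.1]
opening: 0.0453
gripper_force: 30.0
[ 0.58412907 -0.04346386  0.05289782] [-0.70922097  0.14102891 -3.12530863] [ 0.10051241 -0.02257839 -0.04241351]
```

```bash
python3 -m creep '[{"grip":1,"delta_pos":[0,0.004,0.012],"rotation":[0,0,0]},{"grip":1,"delta_pos":[0,0.004,0.02],"rotation":[0,0,0]},{"grip":0.2,"delta_pos":[0,0.004,0.02],"rotation":[0,0,0]},{"grip":0.2,"delta_pos":[0,0.004,0.02],"rotation":[0,0,0]},{"grip":0.2,"delta_pos":[0,0.004,0.02],"rotation":[0,0,0]}]'
python3 -m creep '[{"grip":0.2,"delta_pos":[0,0,-0.1],"rotation":[0,0,0]},{"grip":0.2,"delta_pos":[0,0,-0.4],"rotation":[0,0,0]},{"grip":0.2,"delta_pos":[0,0,-0.8],"rotation":[0,0,0]},{"grip":0.2,"delta_pos":[0,0,-1],"rotation":[0,0,0]}]'
python3 -m creep '[{"grip":0.3,"delta_pos":[0.2,0,0],"rotation":[0,0,-0.09]},{"grip":0.3,"delta_pos":[0.4,0,0],"rotation":[0,0,-0.18]},{"grip":0.4,"delta_pos":[0.6,0,0],"rotation":[0,0,-0.27]},{"grip":0.4,"delta_pos":[0.8,0,0],"rotation":[0,0,-0.36]},{"grip":0.4,"delta_pos":[1,0,0],"rotation":[0,0,-0.45]}]'
python3 -m creep '[{"grip":0.4,"delta_pos":[0,0,0],"rotation":[0,0,-0.09]},{"grip":0.4,"delta_pos":[0,0,0],"rotation":[0,0,-0.18]},{"grip":0.4,"delta_pos":[0,0,0],"rotation":[0,0,-0.27]},{"grip":0.4,"delta_pos":[0,0,0],"rotation":[0,0,-0.36]},{"grip":0.4,"delta_pos":[0,0,0],"rotation":[0,0,-0.45]}]'
python3 -m creep '[{"grip":0.4,"delta_pos":[0,0,0],"rotation":[0,0,-0.09]},{"grip":0.4,"delta_pos":[0,0,0],"rotation":[0,0,-0.1]}]'
python3 - <<'E'
from h import *
plan(.5795,-.181,.13,-1.3,1)
a=snap('top')
cv2.imwrite('pics/top1.png',cv2.resize(a['color'][110:240,130:350,::-1],None,fx=3.6,fy=3.6,interpolation=cv2.INTER_CUBIC))
E
```

```text
clock: 23.7
tool_pos: [0.5841, -0.0434, 0.0512]
orientation: [-179.9, 0.0, -91.5]
force: [-0.3, 0.1, 0.4]
opening: 0.0639
gripper_force: 0.0
clock: 24.1
tool_pos: [0.5851, -0.0434, 0.155]
orientation: [-179.7, 0.0, -91.4]
force: [0.7, -0.2, 0.0]
opening: 0.0703
gripper_force: 0.0
clock: 24.6
tool_pos: [0.5812, -0.1443, 0.1519]
orientation: [-180.0, -0.0, -50.6]
force: [-0.2, -0.6, 0.4]
opening: 0.0531
gripper_force: 0.0
clock: 25.1
tool_pos: [0.5812, -0.1436, 0.1518]
orientation: [-180.0, -0.1, -10.1]
force: [-0.1, -0.6, 0.1]
opening: 0.0524
gripper_force: 0.0
clock: 25.3
tool_pos: [0.5812, -0.1435, 0.1517]
orientation: [180.0, -0.1, -1.3]
force: [-0.1, -0.3, -0.4]
opening: 0.0527
gripper_force: 0.0
pos [ 0.5812 -0.1435  0.1517] yaw -1.32 rot [ 0.     -0.0006 -0.0002] shift [-0.009  0.375  0.217] per call [-0.009  0.375  0.217]
```

View pics/top1.png

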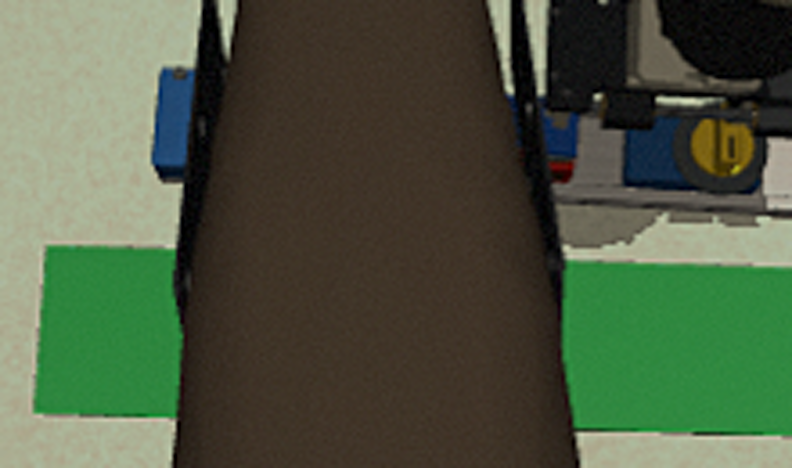

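The arm hides most of the row, but the knob is visible at (721,150) with its bar along rack x, as expected.

```bash
python3 -m creep '[{"grip":0.4,"delta_pos":[-0.005,0.2,0],"rotation":[0,0,0]},{"grip":0.4,"delta_pos":[-0.009,0.375,0],"rotation":[0,0,0]},{"grip":0.4,"delta_pos":[-0.009,0.375,0.3],"rotation":[0,0,0]},{"grip":0.4,"delta_pos":[-0.009,0.375,0.6],"rotation":[0,0,0]},{"grip":0.4,"delta_pos":[-0.009,0.375,0.71],"rotation":[0,0,0]}]'
python3 -m creep '[{"grip":0.4,"delta_pos":[0,0,0],"rotation":[0,0,0]},{"grip":1,"delta_pos":[0,0,0],"rotation":[0,0,0]},{"grip":1,"delta_pos":[0,0,0],"rotation":[0,0,0]},{"grip":1,"delta_pos":[0,0,0],"rotation":[0,0,0]},{"grip":1,"delta_pos":[0,0,0],"rotation":[0,0,0]}]'
python3 -c "
from h import *
plan(.5825,-.141,.08,-1.4)"
```

```text
clock: 25.85
tool_pos: [0.5775, -0.181, 0.0775]
orientation: [-180.0, 0.2, -1.7]
force: [-0.9, -0.5, 0.1]
opening: 0.0524
gripper_force: 0.0
clock: 26.35
tool_pos: [0.5797, -0.1808, 0.0807]
orientation: [-180.0, -0.1, -1.5]
force: [0.7, 0.0, 0.1]
opening: 0.0258
gripper_force: 0.0
pos [ 0.5797 -0.1808  0.0807] yaw -1.47 rot [ 0.     -0.001  -0.0008] shift [ 0.018 -0.399  0.007] per call [ 0.018 -0.399  0.007]
```

```bash
python3 -m creep '[{"grip":1,"delta_pos":[0,0,0],"rotation":[0,0,0]},{"grip":1,"delta_pos":[0,0,0],"rotation":[0,0,0]}]'
python3 -m creep '[{"grip":1,"delta_pos":[0,-0.08,0],"rotation":[0,0,0]},{"grip":1,"delta_pos":[0,-0.16,0],"rotation":[0,0,0]},{"grip":1,"delta_pos":[0,-0.24,0],"rotation":[0,0,0]},{"grip":1,"delta_pos":[0,-0.32,0],"rotation":[0,0,0]}]'
python3 -m creep '[{"grip":1,"delta_pos":[0,-0.04,0],"rotation":[0,0,0]},{"grip":1,"delta_pos":[0,-0.08,0],"rotation":[0,0,0]},{"grip":1,"delta_pos":[0,-0.12,0],"rotation":[0,0,0]},{"grip":1,"delta_pos":[0,-0.16,0],"rotation":[0,0,0]},{"grip":1,"delta_pos":[0,-0.2,0],"rotation":[0,0,0]}]'
python3 -m creep '[{"grip":1,"delta_pos":[0,-0.02,0],"rotation":[0,0,0]},{"grip":1,"delta_pos":[0,-0.03,0],"rotation":[0,0,0]},{"grip":1,"delta_pos":[0,-0.03,0],"rotation":[0,0,0]}]'
```

```text
clock: 26.55
tool_pos: [0.5794, -0.1811, 0.0802]
orientation: [180.0, -0.0, -1.5]
force: [0.2, -0.6, 3.3]
opening: 0.014
gripper_force: 30.0
clock: 26.95
tool_pos: [0.5803, -0.1484, 0.0802]
orientation: [180.0, -0.0, -1.5]
force: [-0.9, -3.6, 5.6]
opening: 0.014
gripper_force: 30.0
clock: 27.45
tool_pos: [0.5808, -0.129, 0.0802]
orientation: [179.9, -0.0, -1.4]
force: [0.0, -6.9, 5.3]
opening: 0.0137
gripper_force: 30.0
clock: 27.75
tool_pos: [0.5809, -0.1259, 0.0802]
orientation: [180.0, -0.0, -1.4]
force: [0.5, -6.1, 6.0]
opening: 0.0139
gripper_force: 30.0
```

```bash
python3 -m creep '[{"grip":1,"delta_pos":[0,-0.01,0],"rotation":[0,0,0]},{"grip":1,"delta_pos":[0,-0.02,0],"rotation":[0,0,0]},{"grip":1,"delta_pos":[0,-0.02,0],"rotation":[0,0,0]}]'
python3 -m creep '[{"grip":1,"delta_pos":[0,-0.01,0],"rotation":[0,0,0]},{"grip":1,"delta_pos":[0,-0.02,0],"rotation":[0,0,0]},{"grip":1,"delta_pos":[0,-0.02,0],"rotation":[0,0,0]}]'
```

```text
clock: 28.05
tool_pos: [0.5809, -0.124, 0.0802]
orientation: [180.0, -0.0, -1.4]
force: [-0.8, -6.6, 5.1]
opening: 0.014
gripper_force: 30.0
clock: 28.35
tool_pos: [0.581, -0.1223, 0.0802]
orientation: [179.9, -0.0, -1.4]
force: [0.8, -8.8, 5.1]
opening: 0.014
gripper_force: 30.0
```

```bash
python3 -m creep '[{"grip":1,"delta_pos":[0,-0.01,0],"rotation":[0,0,0]},{"grip":1,"delta_pos":[0,-0.015,0],"rotation":[0,0,0]},{"grip":1,"delta_pos":[0,-0.015,0],"rotation":[0,0,0]}]'
```

```text
clock: 28.65
tool_pos: [0.581, -0.1209, 0.0802]
orientation: [179.9, -0.0, -1.4]
force: [0.5, -7.3, 4.5]
opening: 0.0139
gripper_force: 30.0
```

```bash
python3 -m creep '[{"grip":1,"delta_pos":[0,-0.01,0],"rotation":[0,0,0]},{"grip":1,"delta_pos":[0,-0.015,0],"rotation":[0,0,0]},{"grip":1,"delta_pos":[0,-0.015,0],"rotation":[0,0,0]}]'
python3 -m creep '[{"grip":1,"delta_pos":[0,-0.01,0],"rotation":[0,0,0]},{"grip":1,"delta_pos":[0,-0.01,0],"rotation":[0,0,0]}]'
```

```text
clock: 28.95
tool_pos: [0.5811, -0.1194, 0.0802]
orientation: [179.9, -0.0, -1.4]
force: [0.4, -8.8, 4.8]
opening: 0.014
gripper_force: 30.0
clock: 29.15
tool_pos: [0.5811, -0.1184, 0.0802]
orientation: [179.9, -0.0, -1.4]
force: [0.4, -8.9, 4.9]
opening: 0.0138
gripper_force: 30.0
```

```bash
python3 -m creep '[{"grip":1,"delta_pos":[0,-0.01,0],"rotation":[0,0,0]},{"grip":1,"delta_pos":[0,-0.02,0],"rotation":[0,0,0]},{"grip":1,"delta_pos":[0,-0.02,0],"rotation":[0,0,0]}]'
python3 - <<'E'
from h import *
s=snap('wrist')
cv2.imwrite('pics/w5.png',s['color'][:,:,::-1])
a=snap('scene')
cv2.imwrite('pics/sc1.png',cv2.resize(a['color'][180:300,140:350,::-1],None,fx=3.8,fy=3.8,interpolation=cv2.INTER_CUBIC))
E
```

```text
clock: 29.45
tool_pos: [0.5811, -0.1173, 0.0802]
orientation: [179.9, -0.0, -1.4]
force: [1.5, -14.8, 3.7]
opening: 0.0132
gripper_force: 30.0
```

View pics/sc1.png

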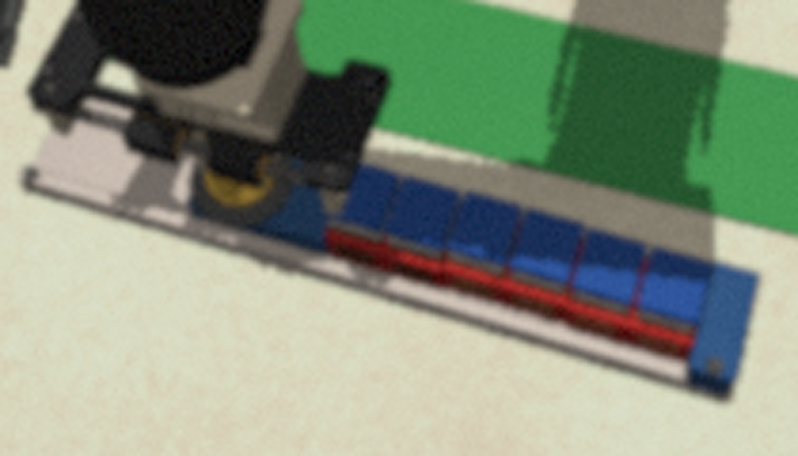

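The scene view shows a continuous row of six lids from the blue stop (310,215) to the fixed stop (725,320), and the push force has jumped to 15 N. The row is snug, so I lock the knob.

```bash
python3 -m creep '[{"grip":1,"delta_pos":[0,0,0],"rotation":[0,0,0.09]},{"grip":1,"delta_pos":[0,0,0],"rotation":[0,0,0.18]},{"grip":1,"delta_pos":[0,0,0],"rotation":[0,0,0.27]},{"grip":1,"delta_pos":[0,0,0],"rotation":[0,0,0.36]},{"grip":1,"delta_pos":[0,0,0],"rotation":[0,0,0.45]}]'
python3 -m creep '[{"grip":1,"delta_pos":[0,0,0],"rotation":[0,0,0.09]},{"grip":1,"delta_pos":[0,0,0],"rotation":[0,0,0.18]},{"grip":1,"delta_pos":[0,0,0],"rotation":[0,0,0.27]},{"grip":1,"delta_pos":[0,0,0],"rotation":[0,0,0.36]},{"grip":1,"delta_pos":[0,0,0],"rotation":[0,0,0.43]}]'
python3 -m creep '[{"grip":1,"delta_pos":[0,0,0],"rotation":[0,0,0.02]},{"grip":1,"delta_pos":[0,0,0],"rotation":[0,0,0.02]}]'
python3 -c "
from h import *
o=ctrl.get_obs();print(o['moment'],o['force'],o['orientation'])"
```

```text
clock: 30.05
tool_pos: [0.5812, -0.117, 0.0802]
orientation: [179.9, -0.1, -42.3]
force: [1.4, -11.7, 4.0]
opening: 0.014
gripper_force: 30.0
clock: 30.55
tool_pos: [0.5814, -0.1169, 0.0802]
orientation: [-180.0, -0.1, -81.0]
force: [1.9, -11.2, 3.2]
opening: 0.0139
gripper_force: 30.0
clock: 30.75
tool_pos: [0.5814, -0.1169, 0.0802]
orientation: [-180.0, -0.1, -82.5]
force: [0.8, -11.7, 2.1]
opening: 0.0136
gripper_force: 30.0
[-4.29166527 -0.59828036  0.28722241] [  0.83398564 -11.71283495   2.1027158 ] [-1.79969634e+02 -1.11983355e-01 -8.24745731e+01]
```

```bash
python3 -m creep '[{"grip":1,"delta_pos":[0,0,0],"rotation":[0,0,0.02]},{"grip":1,"delta_pos":[0,0,0],"rotation":[0,0,0.03]},{"grip":1,"delta_pos":[0,0,0],"rotation":[0,0,0.03]}]'
python3 -c "
from h import *
o=ctrl.get_obs();print(o['moment'],o['force'],o['orientation'])"
```

```text
clock: 31.05
tool_pos: [0.5814, -0.1168, 0.0803]
orientation: [-180.0, -0.1, -85.1]
force: [1.9, -12.0, 2.9]
opening: 0.0139
gripper_force: 31.0
[-3.97639937 -0.55408091  0.76566626] [  1.94679728 -12.02019099   2.88405339] [-1.79969790e+02 -1.15707636e-01 -8.50859661e+01]
```

```bash
python3 -m creep '[{"grip":1,"delta_pos":[0,0,0],"rotation":[0,0,-0.02]},{"grip":0.4,"delta_pos":[0,0,0],"rotation":[0,0,-0.02]},{"grip":0.4,"delta_pos":[0,0,0],"rotation":[0,0,-0.02]},{"grip":0.4,"delta_pos":[0,0,0],"rotation":[0,0,-0.02]}]'
python3 -m creep '[{"grip":0.4,"delta_pos":[0,0,-0.2],"rotation":[0,0,0]},{"grip":0.4,"delta_pos":[0,0,-0.6],"rotation":[0,0,0]},{"grip":0.4,"delta_pos":[0,0,-1],"rotation":[0,0,0]}]'
python3 -m creep '[{"grip":0.4,"delta_pos":[0.2,0,-0.2],"rotation":[0,0,-0.09]},{"grip":0.4,"delta_pos":[0.4,0.1,-0.4],"rotation":[0,0,-0.18]},{"grip":0.4,"delta_pos":[0.6,0.3,-0.5],"rotation":[0,0,-0.27]},{"grip":0.4,"delta_pos":[0.8,0.5,-0.5],"rotation":[0,0,-0.36]},{"grip":0.4,"delta_pos":[1,0.7,-0.5],"rotation":[0,0,-0.45]}]'
python3 -m creep '[{"grip":0.4,"delta_pos":[0,0,0],"rotation":[0,0,-0.09]},{"grip":0.4,"delta_pos":[0,0,0],"rotation":[0,0,-0.18]},{"grip":0.4,"delta_pos":[0,0,0],"rotation":[0,0,-0.27]},{"grip":0.4,"delta_pos":[0,0,0],"rotation":[0,0,-0.36]},{"grip":0.4,"delta_pos":[0,0,0],"rotation":[0,0,-0.45]}]'
python3 -m creep '[{"grip":0.4,"delta_pos":[0,0,0],"rotation":[0,0,-0.09]},{"grip":0.4,"delta_pos":[0,0,0],"rotation":[0,0,-0.18]},{"grip":0.4,"delta_pos":[0,0,0],"rotation":[0,0,-0.2]}]'
python3 - <<'E'
from h import *
plan(.466,-.373,.22,14,2)
E
```

```text
clock: 31.45
tool_pos: [0.5806, -0.1152, 0.0793]
orientation: [180.0, 0.0, -83.4]
force: [-0.1, 0.0, 0.2]
opening: 0.0324
gripper_force: 0.0
clock: 31.75
tool_pos: [0.5802, -0.1154, 0.18]
orientation: [179.9, 0.0, -83.4]
force: [1.6, -0.4, -0.2]
opening: 0.0516
gripper_force: 0.0
clock: 32.25
tool_pos: [0.5223, -0.2235, 0.23]
orientation: [-180.0, -0.0, -42.5]
force: [0.1, -0.5, -0.8]
opening: 0.0528
gripper_force: 0.0
clock: 32.75
tool_pos: [0.5228, -0.2228, 0.2294]
orientation: [-180.0, 0.0, -2.0]
force: [0.4, 0.4, 0.1]
opening: 0.0527
gripper_force: 0.0
clock: 33.05
tool_pos: [0.5228, -0.2227, 0.2294]
orientation: [-180.0, 0.0, 15.9]
force: [0.7, -0.7, 0.4]
opening: 0.0526
gripper_force: 0.0
pos [ 0.5228 -0.2227  0.2294] yaw 15.92 rot [-0.0005  0.0001  0.0214] shift [-0.915  1.321  0.094] per call [-0.457  0.66   0.047]
```

```bash
python3 -m creep '[{"grip":0.4,"delta_pos":[-0.2,0.3,0],"rotation":[0,0,0.02]},{"grip":0.4,"delta_pos":[-0.4,0.6,0],"rotation":[0,0,0.02]},{"grip":0.4,"delta_pos":[-0.6,1,0],"rotation":[0,0,0.02]}]'
python3 -m creep '[{"grip":0.4,"delta_pos":[-0.2,0.2,0],"rotation":[0,0,0]},{"grip":0.4,"delta_pos":[-0.3,0.3,0.05],"rotation":[0,0,0]},{"grip":0.4,"delta_pos":[-0.3,0.3,0.05],"rotation":[0,0,0]}]'
python3 - <<'E'
from h import *
a=snap('top');b=snap('wrist')
hsv=lambda s:cv2.cvtColor(s['color'][:,:,::-1].copy(),cv2.COLOR_BGR2HSV)
plan(.466,-.373,.22,14,1)
cv2.imwrite('pics/w6.png',cv2.resize(b['color'][:,:,::-1],(768,576),interpolation=cv2.INTER_CUBIC))
for d in(0,):
  u=np.array([np.cos(np.deg2rad(14)),np.sin(np.deg2rad(14))]);v=np.array([-u[1],u[0]]);c=np.array([.466,-.373])
  print('handle',(w2px(b,[[*(c+i*u*.015+j*v*.012),.126] for i,j in((1,1),(1,-1),(-1,-1),(-1,1))])*1.5).round(0).tolist())
  print('plate',(w2px(b,[[*(c+i*u*.055+j*v*.017),.090] for i,j in((1,1),(1,-1),(-1,-1),(-1,1))])*1.5).round(0).tolist())
E
```

```text
clock: 33.35
tool_pos: [0.4918, -0.3355, 0.2298]
orientation: [-180.0, -0.0, 13.9]
force: [1.2, -0.7, 0.8]
opening: 0.0528
gripper_force: 0.0
clock: 33.65
tool_pos: [0.4688, -0.3727, 0.2235]
orientation: [-179.9, 0.1, 13.7]
force: [0.3, 0.4, -0.8]
opening: 0.0524
gripper_force: 0.0
pos [ 0.4701 -0.3716  0.2243] yaw 13.8 rot [-0.0004  0.0002 -0.0022] shift [-0.043  0.004  0.043] per call [-0.043  0.004  0.043]
handle [[348.0, 270.0], [399.0, 270.0], [398.0, 328.0], [350.0, 328.0]]
plate [[341.0, 176.0], [407.0, 176.0], [404.0, 367.0], [346.0, 367.0]]
```

View pics/w6.png

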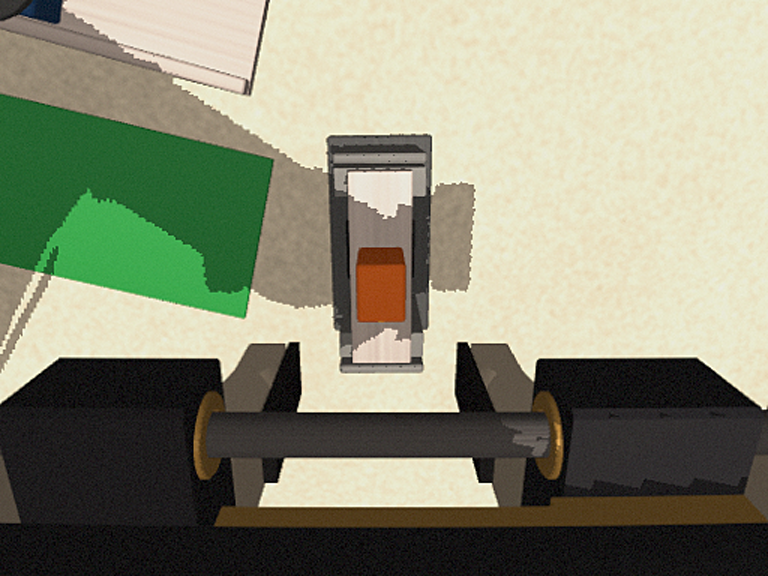

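The wrist view shows the roller squarely in line with the tool, its orange handle's top centred at (381,292) and the plate ends at (380,170) and (380,363). That puts it about 3 mm from my estimate in x and y.

```bash
python3 -c "
from h import *
plan(.4692,-.3753,.115,13.8)"
```

```text
pos [ 0.4701 -0.3716  0.2243] yaw 13.8 rot [-0.0004  0.0002  0.    ] shift [-0.017  0.034  1.093] per call [-0.017  0.034  1.093]
```

```bash
python3 -m creep '[{"grip":0.4,"delta_pos":[-0.017,0.034,0.2],"rotation":[0,0,0]},{"grip":0.4,"delta_pos":[-0.017,0.034,0.5],"rotation":[0,0,0]},{"grip":0.4,"delta_pos":[-0.017,0.034,0.8],"rotation":[0,0,0]},{"grip":0.4,"delta_pos":[-0.017,0.034,1],"rotation":[0,0,0]}]'
python3 -m creep '[{"grip":0.4,"delta_pos":[0,0,0.06],"rotation":[0,0,0]},{"grip":0.4,"delta_pos":[0,0,0.085],"rotation":[0,0,0]},{"grip":0.4,"delta_pos":[0,0,0.085],"rotation":[0,0,0]},{"grip":0.4,"delta_pos":[0,0,0.085],"rotation":[0,0,0]}]'
python3 -c "
from h import *
plan(.4692,-.3753,.115,13.8);print(ctrl.get_obs()['force'])"
```

```text
clock: 34.15
tool_pos: [0.4693, -0.3741, 0.123]
orientation: [-179.9, 0.0, 13.9]
force: [0.1, -0.8, -0.2]
opening: 0.0528
gripper_force: 0.0
clock: 34.55
tool_pos: [0.4701, -0.3759, 0.1176]
orientation: [179.9, -0.1, 13.9]
force: [0.7, 0.0, 0.7]
opening: 0.0525
gripper_force: 0.0
pos [ 0.4701 -0.3759  0.1176] yaw 13.86 rot [ 0.0008 -0.001   0.0006] shift [-0.008 -0.008  0.026] per call [-0.008 -0.008  0.026]
[0.71866147 0.03154424 0.73213563]
```

```bash
python3 -m creep '[{"grip":0.4,"delta_pos":[0,0,0.022],"rotation":[0,0,0]},{"grip":1,"delta_pos":[0,0,0.022],"rotation":[0,0,0]},{"grip":1,"delta_pos":[0,0,0.022],"rotation":[0,0,0]},{"grip":1,"delta_pos":[0,0,0.022],"rotation":[0,0,0]},{"grip":1,"delta_pos":[0,0,0.022],"rotation":[0,0,0]}]'
python3 -c "
from h import *
o=ctrl.get_obs();print(o['tool_pos'],o['orientation'],o['force'],o['moment'],o['opening'],o['gripper_force'])"
python3 -m creep '[{"grip":1,"delta_pos":[0,0,-0.1],"rotation":[0,0,0]},{"grip":1,"delta_pos":[0,0,-0.2],"rotation":[0,0,0]},{"grip":1,"delta_pos":[0,0,-0.3],"rotation":[0,0,0]},{"grip":1,"delta_pos":[0,0,-0.45],"rotation":[0,0,0]},{"grip":1,"delta_pos":[0,0,-0.6],"rotation":[0,0,0]}]'
python3 -m creep '[{"grip":1,"delta_pos":[0,0,-0.2],"rotation":[0,0,0]},{"grip":1,"delta_pos":[0,0,-0.3],"rotation":[0,0,0]},{"grip":1,"delta_pos":[0,0,-0.3],"rotation":[0,0,0]}]'
python3 -c "
from h import *
o=ctrl.get_obs();print(o['tool_pos'],o['force'],o['moment'])
plan(.581,-.045,.205,-1.4,4)"
```

```text
clock: 35.05
tool_pos: [0.4692, -0.3757, 0.1141]
orientation: [-180.0, -0.0, 13.8]
force: [-0.9, 5.0, 3.3]
opening: 0.0262
gripper_force: 2.3
[ 0.46916598 -0.37570376  0.11414803] [-1.79986921e+02 -3.83044343e-04  1.38205873e+01] [-0.90992408  5.00805489  3.29660587] [1.6560423  0.34114792 0.04010693] 0.026156519548515788 2.3136618733406067
clock: 35.55
tool_pos: [0.4692, -0.3758, 0.1753]
orientation: [180.0, -0.0, 13.8]
force: [0.2, -0.4, -2.5]
opening: 0.0236
gripper_force: 30.0
clock: 35.85
tool_pos: [0.4701, -0.3763, 0.2062]
orientation: [179.9, -0.2, 13.8]
force: [0.8, -0.8, -2.7]
opening: 0.0238
gripper_force: 30.0
[ 0.47008143 -0.37625529  0.20618806] [ 0.82117522 -0.76961003 -2.65622814] [-0.05721828 -0.02572808 -0.01402013]
pos [ 0.4701 -0.3763  0.2062] yaw 13.84 rot [ 0.0012 -0.002   0.1693] shift [ 1.028 -3.339  0.012] per call [ 0.257 -0.835  0.003]
```

```bash
python3 -m creep '[{"grip":1,"delta_pos":[0,0,0],"rotation":[0,0,0.06]},{"grip":1,"delta_pos":[0,0,0],"rotation":[0,0,0.12]},{"grip":1,"delta_pos":[0,0,0],"rotation":[0,0,0.17]}]'
python3 -m creep '[{"grip":1,"delta_pos":[0.1,-0.2,0],"rotation":[0,0,0]},{"grip":1,"delta_pos":[0.2,-0.4,0],"rotation":[0,0,0]},{"grip":1,"delta_pos":[0.3,-0.6,0],"rotation":[0,0,0]},{"grip":1,"delta_pos":[0.4,-0.8,0],"rotation":[0,0,0]},{"grip":1,"delta_pos":[0.5,-1,0],"rotation":[0,0,0]}]'
python3 -m creep '[{"grip":1,"delta_pos":[0.1,-0.2,0],"rotation":[0,0,0]},{"grip":1,"delta_pos":[0.2,-0.4,0],"rotation":[0,0,0]},{"grip":1,"delta_pos":[0.3,-0.6,0],"rotation":[0,0,0]},{"grip":1,"delta_pos":[0.4,-0.8,0],"rotation":[0,0,0]},{"grip":1,"delta_pos":[0.5,-1,0],"rotation":[0,0,0]}]'
python3 -m creep '[{"grip":1,"delta_pos":[0,-0.2,0],"rotation":[0,0,0]},{"grip":1,"delta_pos":[0,-0.4,0],"rotation":[0,0,0]},{"grip":1,"delta_pos":[0,-0.6,0],"rotation":[0,0,0]},{"grip":1,"delta_pos":[0,-0.8,0],"rotation":[0,0,0]},{"grip":1,"delta_pos":[0,-1,0],"rotation":[0,0,0]}]'
python3 -m creep '[{"grip":1,"delta_pos":[0.02,-0.2,0],"rotation":[0,0,0]},{"grip":1,"delta_pos":[0.028,-0.339,0],"rotation":[0,0,0]},{"grip":1,"delta_pos":[0.028,-0.339,0],"rotation":[0,0,0]},{"grip":1,"delta_pos":[0.028,-0.339,0],"rotation":[0,0,0]}]'
python3 - <<'E'
from h import *
o=ctrl.get_obs();print(o['force'],o['moment'])
plan(.5829,-.040,.17,-1.45,1)
b=snap('wrist');c=snap('scene')
i=np.hstack([cv2.resize(b['color'][:,:,::-1],None,fx=.8,fy=.8,interpolation=cv2.INTER_AREA),cv2.resize(c['color'][160:302,130:320,::-1],(390,307),interpolation=cv2.INTER_CUBIC)])
cv2.imwrite('pics/w7.png',i)
E
```

```text
clock: 36.15
tool_pos: [0.4688, -0.3754, 0.203]
orientation: [-179.9, 0.1, -1.7]
force: [0.6, -0.8, -2.8]
opening: 0.0238
gripper_force: 30.0
clock: 36.65
tool_pos: [0.5216, -0.2761, 0.203]
orientation: [-180.0, 0.1, -1.5]
force: [-0.7, 0.1, -3.1]
opening: 0.0239
gripper_force: 30.0
clock: 37.15
tool_pos: [0.5741, -0.1775, 0.203]
orientation: [-180.0, 0.1, -1.5]
force: [0.3, -0.3, -1.8]
opening: 0.0237
gripper_force: 30.0
clock: 37.65
tool_pos: [0.5763, -0.0776, 0.203]
orientation: [-180.0, 0.1, -1.5]
force: [-0.2, 0.1, -3.3]
opening: 0.0239
gripper_force: 30.0
clock: 38.05
tool_pos: [0.5803, -0.0446, 0.2036]
orientation: [180.0, 0.0, -1.4]
force: [-0.1, -0.3, -2.9]
opening: 0.024
gripper_force: 30.0
[-0.08371057 -0.33029611 -2.86356848] [-0.08255916  0.00993013 -0.00063122]
pos [ 0.5803 -0.0446  0.2036] yaw -1.43 rot [0.0001 0.0005 0.0002] shift [ 0.024 -0.047  0.336] per call [ 0.024 -0.047  0.336]
```

View pics/w7.png

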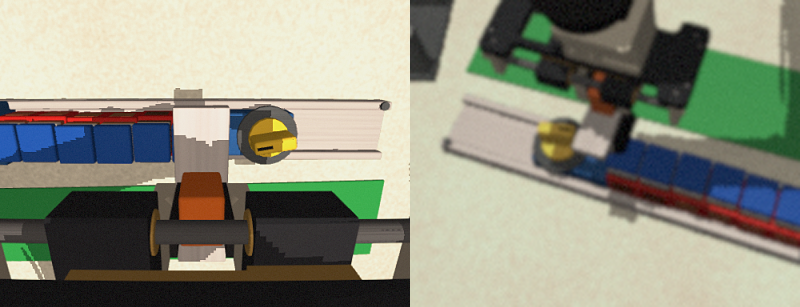

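The roller hangs upright from the grip over the first lid. The knob bar now lies along the rack at (270,142), so it is locked. That was my last picture, so from here I work from numbers.

```bash
python3 -m creep '[{"grip":1,"delta_pos":[0.024,-0.047,0.1],"rotation":[0,0,0]},{"grip":1,"delta_pos":[0.024,-0.047,0.2],"rotation":[0,0,0]},{"grip":1,"delta_pos":[0.024,-0.047,0.25],"rotation":[0,0,0]},{"grip":1,"delta_pos":[0.024,-0.047,0.3],"rotation":[0,0,0]},{"grip":1,"delta_pos":[0.024,-0.047,0.3],"rotation":[0,0,0]}]'
python3 -m creep '[{"grip":1,"delta_pos":[0,0,0.03],"rotation":[0,0,0]},{"grip":1,"delta_pos":[0,0,0.06],"rotation":[0,0,0]},{"grip":1,"delta_pos":[0,0,0.085],"rotation":[0,0,0]},{"grip":1,"delta_pos":[0,0,0.085],"rotation":[0,0,0]}]'
python3 -c "
from h import *
o=ctrl.get_obs();print(o['force'],o['moment']);plan(.5829,-.040,.165,-1.45,1)"
```

```text
clock: 38.65
tool_pos: [0.5826, -0.0404, 0.1735]
orientation: [180.0, 0.1, -1.5]
force: [-2.2, 0.5, 1.3]
opening: 0.024
gripper_force: 30.0
clock: 39.05
tool_pos: [0.5831, -0.0402, 0.1658]
orientation: [180.0, -0.0, -1.5]
force: [-3.5, 0.3, 6.8]
opening: 0.0243
gripper_force: 30.0
[-3.51821569  0.28566719  6.76571739] [-0.0304985   1.76418037  0.01968527]
pos [ 0.5831 -0.0402  0.1658] yaw -1.47 rot [ 0.0001 -0.0002 -0.0002] shift [-0.002 -0.002  0.008] per call [-0.002 -0.002  0.008]
```

```bash
python3 -m creep '[{"grip":1,"delta_pos":[0,-0.1,0],"rotation":[0,0,0]},{"grip":1,"delta_pos":[0,-0.2,0],"rotation":[0,0,0]},{"grip":1,"delta_pos":[0,-0.3,0],"rotation":[0,0,0]},{"grip":1,"delta_pos":[0,-0.4,0],"rotation":[0,0,0]}]'
python3 -c "
from h import *
o=ctrl.get_obs();print(o['force'],o['moment']);plan(.5878,.168,.165,-1.45,1)"
```

```text
clock: 39.45
tool_pos: [0.5843, 0.0002, 0.1662]
orientation: [180.0, -0.0, -1.5]
force: [-4.0, -0.3, 6.7]
opening: 0.0238
gripper_force: 30.0
[-3.9743808  -0.26977814  6.69675125] [-0.15956871  1.70173493  0.02300796]
pos [5.843e-01 2.000e-04 1.662e-01] yaw -1.47 rot [ 0.0001 -0.0004 -0.0002] shift [-0.007 -1.679  0.012] per call [-0.007 -1.679  0.012]
```

```bash
python3 -m creep '[{"grip":1,"delta_pos":[0,-0.1,0.003],"rotation":[0,0,0]},{"grip":1,"delta_pos":[0,-0.2,0.005],"rotation":[0,0,0]},{"grip":1,"delta_pos":[0,-0.3,0.005],"rotation":[0,0,0]},{"grip":1,"delta_pos":[0,-0.4,0.005],"rotation":[0,0,0]},{"grip":1,"delta_pos":[-0.002,-0.5,0.005],"rotation":[0,0,0]}]'
python3 -m creep '[{"grip":1,"delta_pos":[0,-0.1,0],"rotation":[0,0,0]},{"grip":1,"delta_pos":[0,-0.2,0],"rotation":[0,0,0]},{"grip":1,"delta_pos":[0,-0.3,0],"rotation":[0,0,0]},{"grip":1,"delta_pos":[0,-0.4,0],"rotation":[0,0,0]},{"grip":1,"delta_pos":[-0.002,-0.5,0],"rotation":[0,0,0]}]'
python3 -c "
from h import *
o=ctrl.get_obs();print(o['force'],o['moment']);plan(.5878,.168,.165,-1.45,1)"
```

```text
clock: 39.95
tool_pos: [0.5856, 0.0504, 0.1658]
orientation: [-180.0, -0.1, -1.5]
force: [-3.7, -0.2, 6.0]
opening: 0.0238
gripper_force: 30.0
clock: 40.45
tool_pos: [0.5869, 0.1001, 0.166]
orientation: [180.0, -0.1, -1.4]
force: [-2.5, -1.6, 5.6]
opening: 0.0239
gripper_force: 30.0
[-2.52906042 -1.56553873  5.59722436] [-0.81758962  1.00874888 -0.01939159]
pos [0.5869 0.1001 0.166 ] yaw -1.44 rot [ 0.0001 -0.001   0.0001] shift [-0.008 -0.679  0.01 ] per call [-0.008 -0.679  0.01 ]
```

```bash
python3 -m creep '[{"grip":1,"delta_pos":[0,-0.1,0.005],"rotation":[0,0,0]},{"grip":1,"delta_pos":[0,-0.2,0.008],"rotation":[0,0,0]},{"grip":1,"delta_pos":[0,-0.3,0.008],"rotation":[0,0,0]},{"grip":1,"delta_pos":[0,-0.4,0.008],"rotation":[0,0,0]},{"grip":1,"delta_pos":[0,-0.5,0.008],"rotation":[0,0,0]}]'
python3 -m creep '[{"grip":1,"delta_pos":[0,-0.1,0],"rotation":[0,0,0]},{"grip":1,"delta_pos":[0,-0.17,0],"rotation":[0,0,0]},{"grip":1,"delta_pos":[0,-0.18,0],"rotation":[0,0,0]}]'
python3 -c "
from h import *
o=ctrl.get_obs();print(o['force'],o['moment'])"
python3 -m creep '[{"grip":1,"delta_pos":[0,0,-0.1],"rotation":[0,0,0]},{"grip":1,"delta_pos":[0,0,-0.2],"rotation":[0,0,0]},{"grip":1,"delta_pos":[0,0,-0.4],"rotation":[0,0,0]},{"grip":1,"delta_pos":[0,0,-0.6],"rotation":[0,0,0]},{"grip":1,"delta_pos":[0,0,-0.6],"rotation":[0,0,0]}]'
python3 - <<'E'
from h import *
b=snap('wrist');blues(b,.072);print(ctrl.get_obs()['clock'])
import pickle;pickle.dump(b,open('b.pkl','wb'))
E
```

```text
clock: 40.95
tool_pos: [0.5883, 0.1506, 0.1653]
orientation: [-180.0, -0.1, -1.4]
force: [-3.1, 0.1, 7.2]
opening: 0.0239
gripper_force: 30.0
clock: 41.25
tool_pos: [0.5887, 0.1692, 0.1652]
orientation: [-179.9, -0.1, -1.4]
force: [-3.0, -0.7, 7.0]
opening: 0.024
gripper_force: 30.0
[-2.96498983 -0.65444817  6.978443  ] [-0.15651744  1.22955423  0.00783081]
clock: 41.75
tool_pos: [0.5896, 0.1684, 0.2275]
orientation: [-179.9, -0.3, -1.5]
force: [0.7, 0.4, -2.5]
opening: 0.024
gripper_force: 30.0
(286, 139, 226, 59) [591.8  33.5] [205.5  52.5] 89.3
(208, 127, 31, 75) [601.6 199.3] [23.9 70.6] 71.4
41.8
```

```bash
python3 -c "
from h import *
plan(.4692,-.3757,.21,-1.45,6)"
```

```text
pos [0.5887 0.1682 0.2256] yaw -1.49 rot [-0.0012 -0.0015 -0.0005] shift [-1.057  5.467  0.156] per call [-0.176  0.911  0.026]
```

```bash
python3 -m creep '[{"grip":1,"delta_pos":[-0.03,0.2,0],"rotation":[0,0,0]},{"grip":1,"delta_pos":[-0.08,0.45,0],"rotation":[0,0,0]},{"grip":1,"delta_pos":[-0.13,0.7,0],"rotation":[0,0,0]},{"grip":1,"delta_pos":[-0.18,1,0],"rotation":[0,0,0]}]'
python3 -m creep '[{"grip":1,"delta_pos":[-0.05,0.25,0],"rotation":[0,0,0]},{"grip":1,"delta_pos":[-0.1,0.5,0],"rotation":[0,0,0]},{"grip":1,"delta_pos":[-0.15,0.75,0],"rotation":[0,0,0]},{"grip":1,"delta_pos":[-0.2,1,0],"rotation":[0,0,0]}]'
python3 -m creep '[{"grip":1,"delta_pos":[-0.05,0.25,0],"rotation":[0,0,0]},{"grip":1,"delta_pos":[-0.1,0.5,0],"rotation":[0,0,0]},{"grip":1,"delta_pos":[-0.15,0.75,0],"rotation":[0,0,0]},{"grip":1,"delta_pos":[-0.2,1,0],"rotation":[0,0,0]}]'
python3 -m creep '[{"grip":1,"delta_pos":[-0.05,0.25,0],"rotation":[0,0,0]},{"grip":1,"delta_pos":[-0.1,0.5,0],"rotation":[0,0,0]},{"grip":1,"delta_pos":[-0.15,0.75,0],"rotation":[0,0,0]},{"grip":1,"delta_pos":[-0.2,1,0],"rotation":[0,0,0]}]'
python3 -m creep '[{"grip":1,"delta_pos":[-0.05,0.25,0],"rotation":[0,0,0]},{"grip":1,"delta_pos":[-0.1,0.5,0],"rotation":[0,0,0]},{"grip":1,"delta_pos":[-0.15,0.75,0],"rotation":[0,0,0]},{"grip":1,"delta_pos":[-0.2,1,0],"rotation":[0,0,0]}]'
python3 -m creep '[{"grip":1,"delta_pos":[-0.05,0.2,0],"rotation":[0,0,0]},{"grip":1,"delta_pos":[-0.075,0.4,0],"rotation":[0,0,-0.06]},{"grip":1,"delta_pos":[-0.077,0.467,0],"rotation":[0,0,-0.12]},{"grip":1,"delta_pos":[-0.077,0.467,0],"rotation":[0,0,-0.17]}]'
python3 -m creep '[{"grip":1,"delta_pos":[0,0,0],"rotation":[0,0,0]},{"grip":1,"delta_pos":[0,0,0],"rotation":[0,0,0]}]'
python3 -c "
from h import *
plan(.4692,-.3757,.1141,13.82,1)"
```

```text
clock: 42.2
tool_pos: [0.5663, 0.0671, 0.2228]
orientation: [180.0, 0.1, -1.5]
force: [0.4, -0.3, -2.9]
opening: 0.0243
gripper_force: 30.0
clock: 42.6
tool_pos: [0.5435, -0.0326, 0.223]
orientation: [180.0, 0.1, -1.5]
force: [0.2, -0.6, -3.5]
opening: 0.0238
gripper_force: 30.0
clock: 43.0
tool_pos: [0.5209, -0.1319, 0.223]
orientation: [-180.0, 0.1, -1.5]
force: [0.9, -0.2, -3.1]
opening: 0.0239
gripper_force: 30.0
clock: 43.4
tool_pos: [0.4983, -0.2311, 0.223]
orientation: [-180.0, 0.1, -1.5]
force: [-0.8, -0.1, -2.6]
opening: 0.0238
gripper_force: 30.0
clock: 43.8
tool_pos: [0.4757, -0.3304, 0.2229]
orientation: [-179.9, 0.1, -1.5]
force: [-0.1, -0.1, -3.2]
opening: 0.0238
gripper_force: 30.0
clock: 44.2
tool_pos: [0.4668, -0.3769, 0.2225]
orientation: [-179.9, 0.1, 13.9]
force: [-0.1, 0.3, -2.7]
opening: 0.0239
gripper_force: 30.0
clock: 44.4
tool_pos: [0.4676, -0.3758, 0.2233]
orientation: [-179.9, 0.1, 13.7]
force: [0.2, -0.1, -3.4]
opening: 0.024
gripper_force: 30.0
pos [ 0.4676 -0.3758  0.2233] yaw 13.67 rot [-0.0007  0.0007 -0.0017] shift [0.016 0.003 1.092] per call [0.016 0.003 1.092]
```

```bash
python3 -m creep '[{"grip":1,"delta_pos":[0.016,0.003,0.15],"rotation":[0,0,-0.001]},{"grip":1,"delta_pos":[0.016,0.003,0.3],"rotation":[0,0,-0.001]},{"grip":1,"delta_pos":[0.016,0.003,0.5],"rotation":[0,0,-0.001]},{"grip":1,"delta_pos":[0.016,0.003,0.7],"rotation":[0,0,-0.001]},{"grip":1,"delta_pos":[0.016,0.003,0.8],"rotation":[0,0,-0.001]}]'
python3 -m creep '[{"grip":1,"delta_pos":[0,0,0.1],"rotation":[0,0,0]},{"grip":1,"delta_pos":[0,0,0.15],"rotation":[0,0,0]},{"grip":1,"delta_pos":[0,0,0.15],"rotation":[0,0,0]},{"grip":1,"delta_pos":[0,0,0.15],"rotation":[0,0,0]}]'
python3 -c "
from h import *
plan(.4692,-.3757,.1141,13.82,1)"
```

```text
clock: 44.9
tool_pos: [0.4689, -0.375, 0.1422]
orientation: [-179.9, 0.1, 13.8]
force: [0.2, 0.7, -2.6]
opening: 0.024
gripper_force: 30.0
clock: 45.3
tool_pos: [0.4704, -0.376, 0.1299]
orientation: [180.0, -0.0, 13.9]
force: [0.3, -0.8, -2.9]
opening: 0.0238
gripper_force: 30.0
pos [ 0.4704 -0.376   0.1299] yaw 13.92 rot [ 0.0004 -0.0004  0.0011] shift [-0.011 -0.006  0.158] per call [-0.011 -0.006  0.158]
```

```bash
python3 -m creep '[{"grip":1,"delta_pos":[-0.011,-0.006,0.05],"rotation":[0,0,0.001]},{"grip":1,"delta_pos":[-0.011,-0.006,0.09],"rotation":[0,0,0.001]},{"grip":1,"delta_pos":[-0.011,-0.006,0.12],"rotation":[0,0,0.001]},{"grip":1,"delta_pos":[-0.011,-0.006,0.14],"rotation":[0,0,0.001]},{"grip":1,"delta_pos":[-0.011,-0.006,0.14],"rotation":[0,0,0.001]}]'
python3 -m creep '[{"grip":1,"delta_pos":[0,0,0.01],"rotation":[0,0,0]},{"grip":1,"delta_pos":[0,0,0.018],"rotation":[0,0,0]},{"grip":1,"delta_pos":[0,0,0.018],"rotation":[0,0,0]}]'
python3 -c "
from h import *
o=ctrl.get_obs();print(o['force'],o['moment']);plan(.4692,-.3757,.1141,13.82,1)"
```

```text
clock: 45.8
tool_pos: [0.4687, -0.3755, 0.1151]
orientation: [-180.0, 0.0, 13.8]
force: [0.1, -0.3, -2.0]
opening: 0.0241
gripper_force: 30.0
clock: 46.1
tool_pos: [0.4689, -0.3755, 0.1149]
orientation: [180.0, -0.0, 13.9]
force: [-3.2, 3.9, 8.6]
opening: 0.0238
gripper_force: 30.0
[-3.17740285  3.92953936  8.63140565] [ 1.26967644  1.11007269 -0.06312537]
pos [ 0.4689 -0.3755  0.1149] yaw 13.85 rot [ 0.0005 -0.0003  0.0004] shift [0.003 0.002 0.008] per call [0.003 0.002 0.008]
```

```bash
python3 -m creep '[{"grip":1,"delta_pos":[0,0,-0.01],"rotation":[0,0,0]},{"grip":0.4,"delta_pos":[0,0,-0.01],"rotation":[0,0,0]},{"grip":0.4,"delta_pos":[0,0,-0.01],"rotation":[0,0,0]},{"grip":0.4,"delta_pos":[0,0,-0.01],"rotation":[0,0,0]}]'
python3 -m creep '[{"grip":0.4,"delta_pos":[0,0,-0.1],"rotation":[0,0,0]},{"grip":0.4,"delta_pos":[0,0,-0.3],"rotation":[0,0,0]},{"grip":0.4,"delta_pos":[0,0,-0.6],"rotation":[0,0,0]},{"grip":0.4,"delta_pos":[0,0,-1],"rotation":[0,0,0]}]'
python3 -m creep '[{"grip":0.4,"delta_pos":[0,0,0],"rotation":[0,0,0]},{"grip":0.4,"delta_pos":[0,0,0],"rotation":[0,0,0]}]'
python3 - <<'E'
from h import *
b=snap('wrist')
hsv=cv2.cvtColor(b['color'][:,:,::-1].copy(),cv2.COLOR_BGR2HSV)
m=cv2.inRange(hsv,(3,150,60),(16,255,255))
for k in cv2.findContours(m,0,2)[0]:
    if cv2.contourArea(k)>100: print(np.array(cv2.boundingRect(k))*1.5,cv2.minAreaRect(k))
plan(.5814,-.1165,.16,-81.6,3)
E
```

```text
clock: 46.5
tool_pos: [0.4689, -0.3756, 0.1145]
orientation: [180.0, -0.0, 13.8]
force: [0.2, 0.5, -0.2]
opening: 0.0425
gripper_force: 0.0
clock: 46.9
tool_pos: [0.4679, -0.3751, 0.2147]
orientation: [-179.9, 0.1, 13.8]
force: [0.1, -0.3, -0.5]
opening: 0.0525
gripper_force: 0.0
clock: 47.1
tool_pos: [0.4694, -0.3757, 0.2164]
orientation: [179.9, -0.2, 13.8]
force: [-0.6, -0.6, -1.2]
opening: 0.0527
gripper_force: 0.0
[351.  250.5  51.   76.5] ((250.5, 192.0), (50.0, 33.0), 90.0)
pos [ 0.4687 -0.3754  0.215 ] yaw 13.82 rot [ 6.000e-04 -3.000e-04 -9.398e-01] shift [2.396 1.493 0.55 ] per call [0.799 0.498 0.183]
```

```bash
python3 -m creep '[{"grip":0.4,"delta_pos":[0.2,-0.25,0],"rotation":[0,0,0]},{"grip":0.4,"delta_pos":[0.4,-0.5,0],"rotation":[0,0,0]},{"grip":0.4,"delta_pos":[0.7,-0.9,0],"rotation":[0,0,0]}]'
python3 -m creep '[{"grip":0.4,"delta_pos":[0.25,-0.35,0],"rotation":[0,0,0.09]},{"grip":0.4,"delta_pos":[0.5,-0.7,0],"rotation":[0,0,0.18]},{"grip":0.4,"delta_pos":[0.75,-0.95,0],"rotation":[0,0,0.27]},{"grip":0.4,"delta_pos":[1,-1,0],"rotation":[0,0,0.36]},{"grip":0.4,"delta_pos":[1,-1,0],"rotation":[0,0,0.45]}]'
python3 -m creep '[{"grip":0.4,"delta_pos":[0,0,0],"rotation":[0,0,0.09]},{"grip":0.4,"delta_pos":[0,0,0],"rotation":[0,0,0.18]},{"grip":0.4,"delta_pos":[0,0,0],"rotation":[0,0,0.27]},{"grip":0.4,"delta_pos":[0,0,0],"rotation":[0,0,0.36]},{"grip":0.4,"delta_pos":[0,0,0],"rotation":[0,0,0.45]}]'
python3 -m creep '[{"grip":0.4,"delta_pos":[0,0,0],"rotation":[0,0,0.09]},{"grip":0.4,"delta_pos":[0,0,0],"rotation":[0,0,0.16]},{"grip":0.4,"delta_pos":[0,0,0],"rotation":[0,0,0.16]}]'
python3 - <<'E'
from h import *
plan(.5812,-.1165,.16,-81.6,1)
b=snap('wrist')
hsv=cv2.cvtColor(b['color'][:,:,::-1].copy(),cv2.COLOR_BGR2HSV)
m=cv2.inRange(hsv,(18,130,60),(35,255,255))
for k in cv2.findContours(m,0,2)[0]:
    if cv2.contourArea(k)>100: print(cv2.boundingRect(k),cv2.minAreaRect(k))
print(w2px(b,[[.5812,-.1165,.084]]))
E
```

```text
clock: 47.45
tool_pos: [0.5145, -0.2713, 0.2132]
orientation: [-180.0, 0.1, 13.7]
force: [1.3, -0.0, 0.8]
opening: 0.0526
gripper_force: 0.0
clock: 47.95
tool_pos: [0.5901, -0.1483, 0.213]
orientation: [179.9, 0.1, -26.8]
force: [-0.2, -0.3, 0.1]
opening: 0.0527
gripper_force: 0.0
clock: 48.45
tool_pos: [0.5877, -0.1503, 0.2131]
orientation: [179.9, 0.1, -67.5]
force: [0.5, -0.1, -0.2]
opening: 0.0522
gripper_force: 0.0
clock: 48.75
tool_pos: [0.5878, -0.1504, 0.2133]
orientation: [179.9, 0.0, -81.7]
force: [0.1, 0.5, 0.6]
opening: 0.0523
gripper_force: 0.0
pos [ 0.5878 -0.1504  0.2133] yaw -81.67 rot [ 0.0014  0.0002 -0.0008] shift [-0.345  0.016  0.533] per call [-0.345  0.016  0.533]
(309, 338, 59, 13) ((338.0, 344.0), (12.0, 58.0), 90.0)
(214, 338, 58, 13) ((242.5, 344.0), (12.0, 57.0), 90.0)
(361, 332, 19, 16) ((370.0, 339.5), (15.0, 18.0), 90.0)
(383, 331, 48, 20) ((406.52227783203125, 340.3236999511719), (18.614826202392578, 46.631622314453125), 88.45184326171875)
(434, 330, 44, 20) ((455.679931640625, 339.69549560546875), (18.41924285888672, 42.96157455444336), 88.56790161132812)
(355, 261, 21, 55) ((365.37469482421875, 287.7463684082031), (54.2304801940918, 18.076828002929688), 84.95755004882812)
(129, 261, 21, 59) ((138.20428466796875, 290.0180358886719), (18.51629638671875, 58.65446853637695), 5.04245138168335)
(230, 184, 47, 59) ((255.527587890625, 210.83102416992188), (56.1914176940918, 46.609535217285156), 58.671302795410156)
[[252.78038144 224.37312254]]
```

Knob is where expected and aligned; go down, grip, free it.

```bash
python3 -m creep '[{"grip":0.4,"delta_pos":[-0.2,0.016,0.1],"rotation":[0,0,0]},{"grip":0.4,"delta_pos":[-0.345,0.016,0.3],"rotation":[0,0,0]},{"grip":0.4,"delta_pos":[-0.345,0.016,0.6],"rotation":[0,0,0]},{"grip":0.4,"delta_pos":[-0.345,0.016,0.8],"rotation":[0,0,0]},{"grip":0.4,"delta_pos":[-0.345,0.016,1],"rotation":[0,0,0]}]'
python3 -m creep '[{"grip":0.4,"delta_pos":[0,0,0.2],"rotation":[0,0,0]},{"grip":0.4,"delta_pos":[0,0,0.33],"rotation":[0,0,0]},{"grip":1,"delta_pos":[0,0,0.33],"rotation":[0,0,0]},{"grip":1,"delta_pos":[0,0,0.33],"rotation":[0,0,0]},{"grip":1,"delta_pos":[0,0,0.33],"rotation":[0,0,0]}]'
python3 -m creep '[{"grip":1,"delta_pos":[0,0,0],"rotation":[0,0,0]},{"grip":1,"delta_pos":[0,0,0],"rotation":[0,0,0]},{"grip":1,"delta_pos":[0,0,0],"rotation":[0,0,0]}]'
```

```text
clock: 49.3
tool_pos: [0.5813, -0.1163, 0.1131]
orientation: [179.9, 0.0, -81.3]
force: [0.6, -0.3, -0.6]
opening: 0.0527
gripper_force: 0.0
clock: 49.8
tool_pos: [0.5825, -0.1165, 0.0825]
orientation: [-179.9, -0.0, -81.5]
force: [0.1, -0.1, 0.8]
opening: 0.0343
gripper_force: 0.0
clock: 50.1
tool_pos: [0.5814, -0.1166, 0.0821]
orientation: [180.0, -0.0, -81.6]
force: [-2.4, 0.6, 3.1]
opening: 0.0141
gripper_force: 30.0
```

```bash
python3 -m creep '[{"grip":1,"delta_pos":[0,0,0],"rotation":[0,0,-0.09]},{"grip":1,"delta_pos":[0,0,0],"rotation":[0,0,-0.18]},{"grip":1,"delta_pos":[0,0,0],"rotation":[0,0,-0.27]},{"grip":1,"delta_pos":[0,0,0],"rotation":[0,0,-0.36]},{"grip":1,"delta_pos":[0,0,0],"rotation":[0,0,-0.45]}]'
python3 -m creep '[{"grip":1,"delta_pos":[0,0,0],"rotation":[0,0,-0.09]},{"grip":1,"delta_pos":[0,0,0],"rotation":[0,0,-0.18]},{"grip":1,"delta_pos":[0,0,0],"rotation":[0,0,-0.27]},{"grip":1,"delta_pos":[0,0,0],"rotation":[0,0,-0.36]},{"grip":1,"delta_pos":[0,0,0],"rotation":[0,0,-0.45]}]'
python3 -m creep '[{"grip":1,"delta_pos":[0,0,0],"rotation":[0,0,-0.02]},{"grip":1,"delta_pos":[0,0,0],"rotation":[0,0,-0.03]},{"grip":1,"delta_pos":[0,0,0],"rotation":[0,0,-0.03]}]'
python3 -c "
from h import *
o=ctrl.get_obs();print(o['moment'],o['force'],o['orientation'])"
```

```text
clock: 50.6
tool_pos: [0.5809, -0.1169, 0.0821]
orientation: [179.9, 0.0, -40.7]
force: [-4.9, -1.3, 6.5]
opening: 0.0137
gripper_force: 30.0
clock: 51.1
tool_pos: [0.5806, -0.1175, 0.0821]
orientation: [179.9, 0.1, -0.3]
force: [-4.1, -4.1, 6.3]
opening: 0.0139
gripper_force: 30.1
clock: 51.4
tool_pos: [0.5807, -0.1175, 0.0821]
orientation: [180.0, 0.1, 2.1]
force: [-4.2, -3.6, 6.6]
opening: 0.014
gripper_force: 31.2
[-1.61450049  1.48313794 -0.80069585] [-4.1776665 -3.6399313  6.5873195] [1.79960159e+02 8.75071475e-02 2.06024462e+00]
```

```bash
python3 -m creep '[{"grip":1,"delta_pos":[0,0,0],"rotation":[0,0,0.025]},{"grip":1,"delta_pos":[0,0.08,0],"rotation":[0,0,0.025]},{"grip":1,"delta_pos":[0,0.16,0],"rotation":[0,0,0.025]},{"grip":1,"delta_pos":[0,0.24,0],"rotation":[0,0,0.025]},{"grip":1,"delta_pos":[0,0.3,0],"rotation":[0,0,0.025]}]'
python3 -m creep '[{"grip":0.4,"delta_pos":[0,0,0],"rotation":[0,0,0]},{"grip":0.4,"delta_pos":[0,0,0],"rotation":[0,0,0]},{"grip":0.4,"delta_pos":[0,0,0],"rotation":[0,0,0]}]'
python3 -m creep '[{"grip":0.2,"delta_pos":[0,0,-0.3],"rotation":[0,0,0]},{"grip":0.1,"delta_pos":[0,0,-0.6],"rotation":[0,0,0]},{"grip":0.1,"delta_pos":[0,0,-1],"rotation":[0,0,0]}]'
python3 -m creep '[{"grip":0.1,"delta_pos":[0,0,0],"rotation":[0,0,0.09]},{"grip":0.1,"delta_pos":[0,0,0],"rotation":[0,0,0.18]},{"grip":0.1,"delta_pos":[0,0,0],"rotation":[0,0,0.27]},{"grip":0.1,"delta_pos":[0,0,0],"rotation":[0,0,0.36]},{"grip":0.1,"delta_pos":[0,0,0],"rotation":[0,0,0.45]}]'
python3 -m creep '[{"grip":0.1,"delta_pos":[0,0,0],"rotation":[0,0,0.09]},{"grip":0.1,"delta_pos":[0,0,0],"rotation":[0,0,0.18]},{"grip":0.1,"delta_pos":[0,0,0],"rotation":[0,0,0.27]},{"grip":0.1,"delta_pos":[0,0,0],"rotation":[0,0,0.36]},{"grip":0.1,"delta_pos":[0,0,0],"rotation":[0,0,0.45]}]'
python3 -m creep '[{"grip":0.1,"delta_pos":[0,0,0],"rotation":[0,0,0.09]},{"grip":0.1,"delta_pos":[0,0,0],"rotation":[0,0,0.1]}]'
python3 - <<'E'
from h import *
o=ctrl.get_obs();print(o['joint_pos'].round(1))
plan(.583,-.013,.15,-91.45,1)
a=snap('top');blues(a,.072);a=snap('scene');blues(a,.072);a=snap('wrist');blues(a,.072)
E
```

```text
clock: 51.9
tool_pos: [0.5801, -0.1467, 0.082]
orientation: [-180.0, 0.3, -0.2]
force: [-11.3, 3.3, 13.4]
opening: 0.0138
gripper_force: 30.1
clock: 52.2
tool_pos: [0.5833, -0.1463, 0.0816]
orientation: [180.0, -0.0, -0.1]
force: [0.1, -0.3, 0.7]
opening: 0.0323
gripper_force: 0.0
clock: 52.5
tool_pos: [0.5821, -0.1461, 0.1811]
orientation: [-180.0, 0.2, -0.1]
force: [0.5, 0.7, 0.7]
opening: 0.0563
gripper_force: 0.0
clock: 53.0
tool_pos: [0.5831, -0.1461, 0.1814]
orientation: [-180.0, -0.0, -40.9]
force: [-0.7, 0.3, 0.2]
opening: 0.0788
gripper_force: 0.0
clock: 53.5
tool_pos: [0.5831, -0.1462, 0.1814]
orientation: [-180.0, -0.0, -81.4]
force: [0.2, 0.9, -0.4]
opening: 0.0791
gripper_force: 0.0
clock: 53.7
tool_pos: [0.5831, -0.1462, 0.1814]
orientation: [-180.0, 0.0, -90.3]
force: [-0.3, -0.3, -0.3]
opening: 0.0788
gripper_force: 0.0
[  4.5  16.6 -14.3  -0.  -59.1  -4.8]
pos [ 0.5831 -0.1462  0.1814] yaw -90.25 rot [-0.0001  0.      0.0133] shift [-1.331  0.034  0.314] per call [-1.331  0.034  0.314]
(127, 252, 26, 26) [285.  262.7] [57.4 58.1] 3.8
(290, 141, 17, 19) [ 570.2 -100.1] [45.4 38.8] 1.9
(172, 129, 11, 28) [579.5 193. ] [21.2 68.3] 88.6
(227, 224, 111, 59) [604.   77.2] [254.5  71.7] 88.8
(196, 220, 24, 22) [598.2 -93.2] [43.7 48.1] 86.6
(369, 148, 22, 20) [280.7 263.6] [53.2 63.6] 77.1
(464, 93, 40, 20) [  8.7 520.8] [ 62.8 116.9] 28.8
(228, 305, 47, 33) [583.6 -29.7] [39.8 33.4] 0.1
(226, 206, 56, 40) [ 581.6 -119.3] [32.7 42.7] 89.0
(226, 137, 24, 13) [ 594.7 -187. ] [18.6  6.5] 26.8
```

```bash
python3 -m creep '[{"grip":0.1,"delta_pos":[-0.3,0,0],"rotation":[0,0,0.013]},{"grip":0.1,"delta_pos":[-0.6,0.01,0],"rotation":[0,0,0.013]},{"grip":0.1,"delta_pos":[-0.9,0.02,0.1],"rotation":[0,0,0.013]},{"grip":0.1,"delta_pos":[-1,0.02,0.2],"rotation":[0,0,0.013]}]'
python3 -m creep '[{"grip":0.1,"delta_pos":[-0.25,0,0.1],"rotation":[0,0,0]},{"grip":0.1,"delta_pos":[-0.325,0,0.3],"rotation":[0,0,0]},{"grip":0.1,"delta_pos":[-0.325,0,0.3],"rotation":[0,0,0]},{"grip":0.1,"delta_pos":[-0.325,0,0.3],"rotation":[0,0,0]}]'
python3 - <<'E'
from h import *
a=snap('wrist');blues(a,.072)
plan(.5838,-.013,.0497,-91.45,1)
E
```

```text
clock: 54.25
tool_pos: [0.5813, -0.0443, 0.1616]
orientation: [-179.9, 0.0, -91.0]
force: [0.4, 0.6, -0.3]
opening: 0.0789
gripper_force: 0.0
clock: 54.65
tool_pos: [0.5817, -0.0144, 0.1313]
orientation: [179.9, -0.0, -91.2]
force: [0.1, -1.1, 1.2]
opening: 0.0789
gripper_force: 0.0
(221, 305, 58, 33) [584.4  61.3] [26.6 39.1] 88.8
(215, 155, 67, 120) [583.9 -15.5] [79.1 40.2] 88.8
(209, 30, 80, 70) [ 581.5 -104.3] [35.5 42. ] 88.5
pos [ 0.5821 -0.0145  0.1319] yaw -91.24 rot [-0.0001 -0.0002  0.0023] shift [-0.015 -0.016  0.822] per call [-0.015 -0.016  0.822]
```

```bash
python3 -m creep '[{"grip":0.1,"delta_pos":[-0.008,-0.017,0.3],"rotation":[0,0,0.002]},{"grip":0.1,"delta_pos":[-0.008,-0.017,0.55],"rotation":[0,0,0.002]},{"grip":0.1,"delta_pos":[-0.008,-0.017,0.72],"rotation":[0,0,0.002]},{"grip":0.1,"delta_pos":[-0.008,-0.017,0.81],"rotation":[0,0,0.002]}]'
python3 -m creep '[{"grip":0.1,"delta_pos":[0,0,0],"rotation":[0,0,0]},{"grip":1,"delta_pos":[0,0,0],"rotation":[0,0,0]},{"grip":1,"delta_pos":[0,0,0],"rotation":[0,0,0]},{"grip":1,"delta_pos":[0,0,0],"rotation":[0,0,0]},{"grip":1,"delta_pos":[0,0,0],"rotation":[0,0,0]}]'
python3 -m creep '[{"grip":1,"delta_pos":[0,0,0],"rotation":[0,0,0]},{"grip":1,"delta_pos":[0,0,0],"rotation":[0,0,0]}]'
python3 -m creep '[{"grip":1,"delta_pos":[0,0,-0.1],"rotation":[0,0,0]},{"grip":1,"delta_pos":[0,0,-0.2],"rotation":[0,0,0]},{"grip":1,"delta_pos":[0,0,-0.35],"rotation":[0,0,0]},{"grip":1,"delta_pos":[0,0,-0.5],"rotation":[0,0,0]}]'
python3 -c "
from h import *
plan(.446,-.04,.10,-91.3,1)"
```

```text
clock: 55.1
tool_pos: [0.5834, -0.0141, 0.0499]
orientation: [180.0, -0.0, -91.5]
force: [-0.5, -0.5, -0.3]
opening: 0.0787
gripper_force: 0.0
clock: 55.6
tool_pos: [0.5839, -0.0131, 0.0512]
orientation: [-179.9, 0.0, -91.5]
force: [0.2, -0.4, 0.0]
opening: 0.0524
gripper_force: 0.0
clock: 55.8
tool_pos: [0.5838, -0.0131, 0.0509]
orientation: [-180.0, 0.0, -91.5]
force: [-1.1, 0.0, 4.4]
opening: 0.0456
gripper_force: 30.0
clock: 56.2
tool_pos: [0.5832, -0.0133, 0.1013]
orientation: [180.0, -0.0, -91.5]
force: [-1.2, 0.8, -4.8]
opening: 0.0458
gripper_force: 30.0
pos [ 0.5832 -0.0133  0.1013] yaw -91.48 rot [ 0.0004 -0.     -0.002 ] shift [0.299 1.366 0.013] per call [0.299 1.366 0.013]
```

```bash
python3 -m creep '[{"grip":1,"delta_pos":[0.05,0.2,0],"rotation":[0,0,0]},{"grip":1,"delta_pos":[0.1,0.4,0],"rotation":[0,0,0]},{"grip":1,"delta_pos":[0.15,0.65,0],"rotation":[0,0,0]},{"grip":1,"delta_pos":[0.2,0.9,0],"rotation":[0,0,0]}]'
python3 -m creep '[{"grip":1,"delta_pos":[0.05,0.2,0],"rotation":[0,0,0]},{"grip":1,"delta_pos":[0.099,0.4,0],"rotation":[0,0,0]},{"grip":1,"delta_pos":[0.099,0.466,0.1],"rotation":[0,0,0]},{"grip":1,"delta_pos":[0.099,0.466,0.3],"rotation":[0,0,0]},{"grip":1,"delta_pos":[0.099,0.466,0.45],"rotation":[0,0,0]}]'
python3 -m creep '[{"grip":1,"delta_pos":[0,0,0.03],"rotation":[0,0,0]},{"grip":1,"delta_pos":[0,0,0.06],"rotation":[0,0,0]},{"grip":1,"delta_pos":[0,0,0.08],"rotation":[0,0,0]}]'
python3 -c "
from h import *
o=ctrl.get_obs();print(o['force']);plan(.446,-.04,.0449,-91.3,1)"
```

```text
clock: 56.6
tool_pos: [0.492, -0.0311, 0.1009]
orientation: [-180.0, 0.0, -91.5]
force: [0.0, -0.4, -3.4]
opening: 0.0457
gripper_force: 30.0
clock: 57.1
tool_pos: [0.4461, -0.0395, 0.0557]
orientation: [-179.9, 0.0, -91.5]
force: [-0.9, 0.7, -3.7]
opening: 0.0458
gripper_force: 30.0
clock: 57.4
tool_pos: [0.4468, -0.0394, 0.048]
orientation: [-179.9, 0.0, -91.5]
force: [0.3, -0.1, -4.4]
opening: 0.0459
gripper_force: 30.0
[ 0.33765728 -0.11540373 -4.35861439]
pos [ 0.4468 -0.0394  0.048 ] yaw -91.46 rot [-0.0006  0.0001 -0.0018] shift [0.006 0.007 0.031] per call [0.006 0.007 0.031]
```

Lower 3 mm, release, then over to the middle pack.

```bash
python3 -m creep '[{"grip":1,"delta_pos":[0,0,0.015],"rotation":[0,0,0]},{"grip":1,"delta_pos":[0,0,0.03],"rotation":[0,0,0]},{"grip":0.2,"delta_pos":[0,0,0.03],"rotation":[0,0,0]},{"grip":0.2,"delta_pos":[0,0,0.03],"rotation":[0,0,0]},{"grip":0.2,"delta_pos":[0,0,0.03],"rotation":[0,0,0]}]'
python3 -m creep '[{"grip":0.2,"delta_pos":[0,0,-0.1],"rotation":[0,0,0]},{"grip":0.2,"delta_pos":[0,0,-0.4],"rotation":[0,0,0]},{"grip":0.1,"delta_pos":[0,0,-0.8],"rotation":[0,0,0]},{"grip":0.1,"delta_pos":[0,0,-0.9],"rotation":[0,0,0]}]'
python3 -m creep '[{"grip":0.1,"delta_pos":[-0.3,-0.4,0],"rotation":[0,0,0]},{"grip":0.1,"delta_pos":[-0.6,-0.8,0],"rotation":[0,0,0]},{"grip":0.1,"delta_pos":[-0.9,-1,0],"rotation":[0,0,0]}]'
python3 -m creep '[{"grip":0.1,"delta_pos":[-0.15,-0.3,0],"rotation":[0,0,0]},{"grip":0.1,"delta_pos":[-0.15,-0.36,0],"rotation":[0,0,0]},{"grip":0.1,"delta_pos":[-0.15,-0.36,0],"rotation":[0,0,0]}]'
python3 - <<'E'
from h import *
a=snap('wrist');blues(a,.072)
plan(.5858,.0645,.0503,-91.45,1)
E
```

```text
clock: 57.9
tool_pos: [0.4466, -0.0395, 0.0448]
orientation: [-180.0, 0.0, -91.5]
force: [-0.5, -0.8, -0.2]
opening: 0.0641
gripper_force: 0.0
clock: 58.3
tool_pos: [0.4484, -0.0392, 0.139]
orientation: [-179.6, 0.1, -91.4]
force: [-0.0, 0.6, 0.2]
opening: 0.0774
gripper_force: 0.0
clock: 58.6
tool_pos: [0.5514, 0.049, 0.1355]
orientation: [-179.9, 0.0, -91.5]
force: [0.4, -0.3, 0.9]
opening: 0.0788
gripper_force: 0.0
clock: 58.9
tool_pos: [0.5853, 0.0621, 0.1342]
orientation: [180.0, -0.0, -91.5]
force: [-0.2, 0.3, -0.4]
opening: 0.079
gripper_force: 0.0
(208, 305, 86, 33) [588.  140.1] [27.  60.3] 88.5
(220, 157, 67, 118) [584.9  62.9] [79.1 39.9] 88.5
(443, 0, 69, 104) [454.2 -32.1] [53.8 40.4] 89.2
pos [0.5844 0.0616 0.1342] yaw -91.49 rot [ 0.0007 -0.0002 -0.0005] shift [-0.029 -0.014  0.839] per call [-0.029 -0.014  0.839]
```

```bash
python3 -m creep '[{"grip":0.1,"delta_pos":[-0.029,-0.012,0.3],"rotation":[0,0,0]},{"grip":0.1,"delta_pos":[-0.029,-0.012,0.55],"rotation":[0,0,0]},{"grip":0.1,"delta_pos":[-0.029,-0.012,0.75],"rotation":[0,0,0]},{"grip":0.1,"delta_pos":[-0.029,-0.012,0.84],"rotation":[0,0,0]}]'
python3 -m creep '[{"grip":0.1,"delta_pos":[0,0,0],"rotation":[0,0,0]},{"grip":1,"delta_pos":[0,0,0],"rotation":[0,0,0]},{"grip":1,"delta_pos":[0,0,0],"rotation":[0,0,0]},{"grip":1,"delta_pos":[0,0,0],"rotation":[0,0,0]},{"grip":1,"delta_pos":[0,0,0],"rotation":[0,0,0]}]'
python3 -m creep '[{"grip":1,"delta_pos":[0,0,0],"rotation":[0,0,0]},{"grip":1,"delta_pos":[0,0,0],"rotation":[0,0,0]}]'
python3 -m creep '[{"grip":1,"delta_pos":[0,0,-0.1],"rotation":[0,0,0]},{"grip":1,"delta_pos":[0,0,-0.2],"rotation":[0,0,0]},{"grip":1,"delta_pos":[0,0,-0.35],"rotation":[0,0,0]},{"grip":1,"delta_pos":[0,0,-0.5],"rotation":[0,0,0]}]'
python3 -c "
from h import *
plan(.446,.065,.10,-91.3,1)"
```

```text
clock: 59.35
tool_pos: [0.5841, 0.0636, 0.0491]
orientation: [179.8, -0.0, -91.5]
force: [0.2, -0.9, 0.0]
opening: 0.0788
gripper_force: 0.0
clock: 59.85
tool_pos: [0.5865, 0.0649, 0.0512]
orientation: [-179.9, 0.0, -91.5]
force: [-0.5, -0.7, 0.5]
opening: 0.0525
gripper_force: 0.0
clock: 60.05
tool_pos: [0.5859, 0.0647, 0.0508]
orientation: [180.0, -0.0, -91.5]
force: [-3.2, 0.9, 6.7]
opening: 0.0457
gripper_force: 30.0
clock: 60.45
tool_pos: [0.5862, 0.0648, 0.1014]
orientation: [180.0, -0.0, -91.5]
force: [0.9, -0.4, -2.8]
opening: 0.0459
gripper_force: 30.0
pos [0.5862 0.0648 0.1014] yaw -91.47 rot [ 0.     -0.     -0.0019] shift [0.029 1.401 0.014] per call [0.029 1.401 0.014]
```

```bash
python3 -m creep '[{"grip":1,"delta_pos":[0,0.2,0],"rotation":[0,0,0]},{"grip":1,"delta_pos":[0.01,0.4,0],"rotation":[0,0,0]},{"grip":1,"delta_pos":[0.01,0.65,0],"rotation":[0,0,0]},{"grip":1,"delta_pos":[0.02,0.9,0],"rotation":[0,0,0]}]'
python3 -m creep '[{"grip":1,"delta_pos":[0,0.2,0],"rotation":[0,0,0]},{"grip":1,"delta_pos":[0.009,0.4,0],"rotation":[0,0,0]},{"grip":1,"delta_pos":[0.009,0.5,0.1],"rotation":[0,0,0]},{"grip":1,"delta_pos":[0.009,0.5,0.3],"rotation":[0,0,0]},{"grip":1,"delta_pos":[0.009,0.5,0.45],"rotation":[0,0,0]}]'
python3 -m creep '[{"grip":1,"delta_pos":[0,0,0.03],"rotation":[0,0,0]},{"grip":1,"delta_pos":[0,0,0.06],"rotation":[0,0,0]},{"grip":1,"delta_pos":[0,0,0.08],"rotation":[0,0,0]}]'
python3 -c "
from h import *
o=ctrl.get_obs();print(o['force']);plan(.446,.065,.0448,-91.3,1)"
```

```text
clock: 60.85
tool_pos: [0.4955, 0.0651, 0.101]
orientation: [-180.0, 0.0, -91.5]
force: [0.6, 1.7, -1.8]
opening: 0.0457
gripper_force: 30.0
clock: 61.35
tool_pos: [0.4462, 0.0658, 0.0558]
orientation: [-179.9, 0.1, -91.4]
force: [-0.7, -0.5, -2.6]
opening: 0.0461
gripper_force: 30.0
clock: 61.65
tool_pos: [0.4467, 0.0657, 0.048]
orientation: [-179.9, 0.0, -91.5]
force: [1.0, -0.7, -2.7]
opening: 0.0458
gripper_force: 30.0
[ 0.98356119 -0.67697408 -2.72460323]
pos [0.4467 0.0657 0.048 ] yaw -91.47 rot [-0.0006  0.0003 -0.0018] shift [0.007 0.007 0.032] per call [0.007 0.007 0.032]
```

```bash
python3 -m creep '[{"grip":1,"delta_pos":[0,0,0.015],"rotation":[0,0,0]},{"grip":1,"delta_pos":[0,0,0.031],"rotation":[0,0,0]},{"grip":0.2,"delta_pos":[0,0,0.031],"rotation":[0,0,0]},{"grip":0.2,"delta_pos":[0,0,0.031],"rotation":[0,0,0]},{"grip":0.2,"delta_pos":[0,0,0.031],"rotation":[0,0,0]}]'
python3 -m creep '[{"grip":0.2,"delta_pos":[0,0,-0.1],"rotation":[0,0,0]},{"grip":0.2,"delta_pos":[0,0,-0.4],"rotation":[0,0,0]},{"grip":0.1,"delta_pos":[0,0,-0.8],"rotation":[0,0,0]},{"grip":0.1,"delta_pos":[0,0,-0.9],"rotation":[0,0,0]}]'
python3 -m creep '[{"grip":0.1,"delta_pos":[-0.2,-0.4,0],"rotation":[0,0,0]},{"grip":0.1,"delta_pos":[-0.4,-0.8,0],"rotation":[0,0,0]},{"grip":0.1,"delta_pos":[-0.6,-1,0],"rotation":[0,0,0]}]'
python3 -m creep '[{"grip":0.1,"delta_pos":[-0.17,-0.3,0],"rotation":[0,0,0]},{"grip":0.1,"delta_pos":[-0.21,-0.4,0],"rotation":[0,0,0]},{"grip":0.1,"delta_pos":[-0.21,-0.4,0],"rotation":[0,0,0]}]'
python3 - <<'E'
from h import *
a=snap('wrist');blues(a,.072)
plan(.5878,.143,.0503,-91.45,1)
E
```

```text
clock: 62.15
tool_pos: [0.4464, 0.0656, 0.0446]
orientation: [-180.0, 0.0, -91.5]
force: [-0.0, 0.3, -0.4]
opening: 0.064
gripper_force: 0.0
clock: 62.55
tool_pos: [0.4482, 0.0664, 0.1389]
orientation: [-179.7, 0.2, -91.4]
force: [1.0, -0.1, 0.3]
opening: 0.0777
gripper_force: 0.0
clock: 62.85
tool_pos: [0.5505, 0.1237, 0.1354]
orientation: [-179.9, 0.0, -91.5]
force: [-1.1, -0.4, -0.3]
opening: 0.0787
gripper_force: 0.0
clock: 63.15
tool_pos: [0.589, 0.1432, 0.134]
orientation: [180.0, -0.0, -91.5]
force: [-0.9, 0.0, -0.4]
opening: 0.0787
gripper_force: 0.0
(205, 151, 96, 124) [588.4 142.2] [82.6 61.7] 88.5
(445, 81, 67, 63) [454.1  81.5] [35.2 41.1] 88.9
(455, 8, 57, 70) [457.4  43.9] [35.4 33. ] 89.4
pos [0.5879 0.1427 0.134 ] yaw -91.49 rot [ 0.0006 -0.0003 -0.0005] shift [-0.003  0.001  0.837] per call [-0.003  0.001  0.837]
```

```bash
python3 -m creep '[{"grip":0.1,"delta_pos":[0,0,0.3],"rotation":[0,0,0]},{"grip":0.1,"delta_pos":[0,0,0.55],"rotation":[0,0,0]},{"grip":0.1,"delta_pos":[0,0,0.75],"rotation":[0,0,0]},{"grip":0.1,"delta_pos":[0,0,0.84],"rotation":[0,0,0]}]'
python3 -m creep '[{"grip":0.1,"delta_pos":[0,0,0],"rotation":[0,0,0]},{"grip":1,"delta_pos":[0,0,0],"rotation":[0,0,0]},{"grip":1,"delta_pos":[0,0,0],"rotation":[0,0,0]},{"grip":1,"delta_pos":[0,0,0],"rotation":[0,0,0]},{"grip":1,"delta_pos":[0,0,0],"rotation":[0,0,0]}]'
python3 -m creep '[{"grip":1,"delta_pos":[0,0,0],"rotation":[0,0,0]},{"grip":1,"delta_pos":[0,0,0],"rotation":[0,0,0]}]'
python3 -m creep '[{"grip":1,"delta_pos":[0,0,-0.1],"rotation":[0,0,0]},{"grip":1,"delta_pos":[0,0,-0.2],"rotation":[0,0,0]},{"grip":1,"delta_pos":[0,0,-0.35],"rotation":[0,0,0]},{"grip":1,"delta_pos":[0,0,-0.5],"rotation":[0,0,0]}]'
python3 -c "
from h import *
plan(.446,.17,.10,-91.3,1)
a=snap('top');blues(a,.066)"
```

```text
clock: 63.6
tool_pos: [0.5862, 0.1417, 0.049]
orientation: [179.9, -0.1, -91.5]
force: [0.2, 0.2, 0.3]
opening: 0.0794
gripper_force: 0.0
clock: 64.1
tool_pos: [0.5885, 0.143, 0.0511]
orientation: [-179.9, 0.0, -91.5]
force: [-0.3, 0.6, 0.1]
opening: 0.0523
gripper_force: 0.0
clock: 64.3
tool_pos: [0.5883, 0.1429, 0.0508]
orientation: [-180.0, 0.0, -91.5]
force: [-1.4, 0.7, 4.7]
opening: 0.0462
gripper_force: 30.0
clock: 64.7
tool_pos: [0.588, 0.1428, 0.1012]
orientation: [180.0, -0.0, -91.5]
force: [-0.8, -1.2, -3.6]
opening: 0.0456
gripper_force: 30.0
pos [0.588  0.1428 0.1012] yaw -91.48 rot [ 0.0003 -0.0001 -0.002 ] shift [-0.24   1.425  0.012] per call [-0.24   1.425  0.012]
(139, 252, 13, 21) [293.  249.6] [50.5 24.1] 18.2
(256, 192, 33, 18) [445.3 -40.3] [76.1 39.8] 89.1
(213, 191, 32, 18) [445.   63.5] [75.2 39.3] 88.7
(290, 141, 17, 19) [ 571.9 -100.8] [45.6 39. ] 1.9
```

```bash
python3 -m creep '[{"grip":1,"delta_pos":[-0.04,0.2,0],"rotation":[0,0,0]},{"grip":1,"delta_pos":[-0.08,0.4,0],"rotation":[0,0,0]},{"grip":1,"delta_pos":[-0.12,0.65,0],"rotation":[0,0,0]},{"grip":1,"delta_pos":[-0.16,0.9,0],"rotation":[0,0,0]}]'
python3 -m creep '[{"grip":1,"delta_pos":[-0.05,0.2,0],"rotation":[0,0,0]},{"grip":1,"delta_pos":[-0.08,0.4,0],"rotation":[0,0,0]},{"grip":1,"delta_pos":[-0.08,0.525,0.1],"rotation":[0,0,0]},{"grip":1,"delta_pos":[-0.08,0.525,0.3],"rotation":[0,0,0]},{"grip":1,"delta_pos":[-0.08,0.525,0.45],"rotation":[0,0,0]}]'
python3 -m creep '[{"grip":1,"delta_pos":[0,0,0.03],"rotation":[0,0,0]},{"grip":1,"delta_pos":[0,0,0.06],"rotation":[0,0,0]},{"grip":1,"delta_pos":[0,0,0.08],"rotation":[0,0,0]}]'
python3 -c "
from h import *
o=ctrl.get_obs();print(o['force']);plan(.446,.17,.0448,-91.3,1)"
```

```text
clock: 65.15
tool_pos: [0.4977, 0.1611, 0.1004]
orientation: [180.0, 0.0, -91.5]
force: [-1.1, 0.4, -3.4]
opening: 0.0457
gripper_force: 30.0
clock: 65.65
tool_pos: [0.4459, 0.1707, 0.0552]
orientation: [-180.0, 0.1, -91.4]
force: [0.0, 0.4, -4.3]
opening: 0.0459
gripper_force: 30.0
clock: 65.95
tool_pos: [0.4468, 0.1708, 0.0478]
orientation: [-180.0, 0.0, -91.5]
force: [-0.2, 0.3, -3.0]
opening: 0.0454
gripper_force: 30.0
[-0.18548604  0.29669675 -3.03968284]
pos [0.4468 0.1708 0.0478] yaw -91.47 rot [-0.0004  0.0003 -0.0019] shift [0.008 0.007 0.03 ] per call [0.008 0.007 0.03 ]
```

```bash
python3 -m creep '[{"grip":1,"delta_pos":[0,0,0.015],"rotation":[0,0,0]},{"grip":1,"delta_pos":[0,0,0.029],"rotation":[0,0,0]},{"grip":0.2,"delta_pos":[0,0,0.029],"rotation":[0,0,0]},{"grip":0.2,"delta_pos":[0,0,0.029],"rotation":[0,0,0]},{"grip":0.2,"delta_pos":[0,0,0.029],"rotation":[0,0,0]}]'
python3 -m creep '[{"grip":0.2,"delta_pos":[0,0,-0.1],"rotation":[0,0,0]},{"grip":0.2,"delta_pos":[0,0,-0.4],"rotation":[0,0,0]},{"grip":0.1,"delta_pos":[0,0,-0.8],"rotation":[0,0,0]},{"grip":0.1,"delta_pos":[0,0,-1],"rotation":[0,0,0]}]'
python3 -m creep '[{"grip":0.1,"delta_pos":[-0.3,0,-0.3],"rotation":[0,0,0]},{"grip":0.1,"delta_pos":[-0.6,0,-0.6],"rotation":[0,0,0]},{"grip":0.1,"delta_pos":[-1,0,-1],"rotation":[0,0,0]}]'
python3 -m creep '[{"grip":0.1,"delta_pos":[-0.3,0.3,0],"rotation":[0,0,0]},{"grip":0.1,"delta_pos":[-0.6,0.6,0],"rotation":[0,0,0]},{"grip":0.1,"delta_pos":[-1,1,0],"rotation":[0,0,0]}]'
python3 -m creep '[{"grip":0.1,"delta_pos":[-0.3,0.3,0],"rotation":[0,0,0]},{"grip":0.1,"delta_pos":[-0.6,0.3,0],"rotation":[0,0,0]},{"grip":0.1,"delta_pos":[-1,0.3,0],"rotation":[0,0,0]},{"grip":0.1,"delta_pos":[-1,0.3,0],"rotation":[0,0,0]}]'
python3 - <<'E'
from h import *
import pickle
a,b=pickle.load(open('s0.pkl','rb'))
for n,s,z in(('top0',a,.07),('scene0',b,.07)):print(n);blues(s,z)
for n in('top','scene'):
  s=snap(n)
  for z in(.066,.070):print(n,z);blues(s,z)
hsv=cv2.cvtColor(snap('top')['color'][:,:,::-1].copy(),cv2.COLOR_BGR2HSV)
h0=cv2.cvtColor(a['color'][:,:,::-1].copy(),cv2.COLOR_BGR2HSV)
for h in(h0,hsv):
  for k in cv2.findContours(cv2.inRange(h,(5,150,80),(18,255,255)),0,2)[0]:
    if cv2.contourArea(k)>30:print(cv2.minAreaRect(k))
E
```

```text
clock: 66.45
tool_pos: [0.4466, 0.1707, 0.0448]
orientation: [-180.0, 0.0, -91.5]
force: [0.2, -0.5, 0.6]
opening: 0.0643
gripper_force: 0.0
clock: 66.85
tool_pos: [0.4474, 0.1712, 0.1483]
orientation: [-179.8, 0.1, -91.4]
force: [0.7, 0.6, -0.1]
opening: 0.0779
gripper_force: 0.0
clock: 67.15
tool_pos: [0.4482, 0.2658, 0.2419]
orientation: [180.0, 0.0, -91.5]
force: [1.3, 0.7, -0.6]
opening: 0.0791
gripper_force: 0.0
clock: 67.45
tool_pos: [0.355, 0.3642, 0.2411]
orientation: [-180.0, 0.1, -91.5]
force: [1.4, 0.6, 0.0]
opening: 0.0788
gripper_force: 0.0
clock: 67.85
tool_pos: [0.3281, 0.4681, 0.2401]
orientation: [-180.0, 0.0, -91.3]
force: [0.1, -0.4, -1.9]
opening: 0.0789
gripper_force: 0.0
top0
(0, 343, 42, 34) [ 60.3 523.8] [ 50.7 106.6] 28.8
(127, 252, 25, 26) [284.9 264.4] [57.6 55.9] 3.8
(329, 196, 33, 18) [ 440.1 -214.1] [39.1 75.1] 6.1
(261, 189, 35, 26) [442.7 -55.2] [75.5 39.5] 70.8
(150, 183, 35, 23) [452.  209.6] [75.7 38.7] 75.9
(274, 140, 16, 19) [572.1 -60.7] [45.6 36.7] 1.1
(172, 129, 14, 27) [581.3 190. ] [27.9 66.2] 88.5
scene0
(322, 250, 16, 32) [605.  192.6] [23
[... 1546 characters left out ...]
.1
(197, 221, 23, 21) [597.9 -93.2] [42.6 47.7] 86.0
(316, 194, 32, 21) [451.4 168.7] [73.  40.2] 89.0
(275, 185, 31, 20) [451.1  65.2] [74.  40.2] 89.0
(234, 175, 32, 20) [450.9 -38.8] [75.2 40.2] 88.5
(368, 148, 23, 20) [279.  263.9] [53.3 63.8] 77.1
(465, 93, 29, 20) [  8.5 517.4] [ 59.  103.6] 30.3
((367.58465576171875, 276.8230895996094), (50.73020553588867, 33.241310119628906), 7.125016689300537)
((418.3868103027344, 190.103759765625), (12.774531364440918, 9.203156471252441), 74.05460357666016)
((367.5154113769531, 276.876953125), (50.60616683959961, 33.36534118652344), 7.125016689300537)
((419.2353515625, 189.94117736816406), (12.611851692199707, 9.216353416442871), 75.96376037597656)
```

Assuming the lids are home (66 mm above the bench), the scene and top cameras differ by about 3 mm in x, the same bias as before pressing. At the proud height they would differ by 6 mm, so all lids are home. The packs stand on the mat and the roller is on its stand.

```bash
python3 -c "
from h import *
print(ctrl.close_job())"
```

```text
the job is handed in; nothing more can be done
None
```

The job is handed in with no verdict returned: by the camera numbers, the three packs were rowed, locked and rolled, now stand sealed on the green mat with the knob freed, and the roller is upright on its stand.

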